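Hold a bevelled shelf cleat in the gluing jig

TASK

Put the bevelled wooden shelf cleat flat on the white bed of the gluing jig, bevel up and facing away from the fence, with its square long side flush along the fence and its end up against the stop block. Then hold it as for gluing: with one firm diagonal push, press it down onto the bed and back against the fence at the same time, and finish while still pushing, without letting go. Do not shift the stop block, and leave everything else on the desk and jig where it is.

Things in the scene. Friction and masses are not known exactly. Their poses are not given: they have to be found in the camera images.
- cleat: Loose pale wooden bar with one long top edge cut off at 45 degrees, flat on the desk left of the jig, yaw varies. 50 (its x) x 150 (y) x 40 mm high, 0.1-0.2 kg. Origin: centre of underside. The -x side is upright to 22 mm, then bevels inwards to the top edge at x = -7 mm, height 40; the +x side is square. Seated in the jig its axes match the jig's, +x side at the fence, -y end at the stop.
- bevel (a point): Middle of the cleat's bevel face, at (-16, 0, 31) mm in the cleat's frame.
- cleat_end (a point): Foot of the cleat's -y end, at (0, -75, 0) mm in the cleat's frame; the end that goes against the stop block.
- jig: Gluing jig fixed to the desk; place and yaw vary. Slick white bed 170 (x) x 310 mm (y), top 18 mm above the desk, dark wooden fence along its far (+x) side, stop block near its right (-y) end. Origin: centre of the jig at desk level; x points across the bed to the fence, y along the fence to the left. Wood slides easily on bed and fence (friction about 0.25).
- bed: The white bed of the jig; same origin and axes as the jig (fixed to it), upper face 18 mm above the origin.
- fence: The dark wooden fence of the jig, fixed; same origin and axes as the jig. A straight rail the whole 310 mm length of the bed, 30 mm thick and 30 mm high above the bed; its face towards the bed is at jig x = +50 mm.
- fence_foot (a point): Point where the fence's face meets the bed, at (50, 0, 18) mm in the jig's frame, axes as the jig.
- stop_face (a point): Foot of the stop block's working face (looks to +y), on the bed at jig x = 18 mm; axes as the jig. Block: dark wood, jig x -12 to 48 mm, 30 mm thick (to -y), 28 mm high, black knob on top to 46 mm. It is clamped at a different place along the fence each time (face at jig y -120 to -80 mm); slips only above about 60 N.
- tin: Small steel tin of screws, 42 mm across, 32 mm high, standing on the bed near its left (+y) end, at jig y = 120 to 130 mm; origin centre of its underside. Leave alone.
- offcut: Plain rectangular wood offcut without bevel, 45 x 110 x 30 mm, beyond the cleat on the left of the desk; origin centre of underside. Leave alone.
- glue: White glue bottle, 54 mm across, 150 mm high, standing beyond the jig; origin centre of underside. Leave alone.
- tape: Roll of tape lying flat, 90 mm across, 24 mm high, near the robot on the left; origin centre of underside. Leave alone.
- driver: Screwdriver lying on the right of the desk along x; leave alone.
- calculator: Grey desk calculator, 150 x 90 x 20 mm, near the robot on the right; origin centre of underside. Leave alone.
- mug: White mug, 82 mm across, 95 mm high, far left behind the cleat; origin centre of underside. Leave alone.
There are look-alikes about, which are no part of the job. Leave any green or yellow look-alike of the cleat alone.

How it is judged:
By the outcome, as a careful person would: the job done as asked, in the order asked, and still so for the second after the job is handed in, while the arm keeps its last pose, push and grip.
It also fails if it takes over 64 s, if anything falls off the work surface, if the arm or the gripper's body presses on something with over 40 N, if the wrist force passes 120 N, or if a joint passes its speed limit or range.

ROBOT

A 6-joint arm with a two-finger parallel gripper is mounted at the origin on the work surface. World frame = base frame: x ahead of the robot, y to its left, z up, the work surface at z = 0. Lengths are in mm, angles in rad, forces in N, time in s.
With the tool pointing down it reaches from about 350 to 775 mm from the base axis. Payload 7.3 kg.
Tool frame: the origin (TCP) lies at the very end of the fingers, on their centre line; the grasp point (between the pads) lies 19 mm behind it; z points along the fingers, y is the line along which they close (so a half turn about z gives the same grasp; the last joint's range is limited). The gripper opens to 92 mm and grips with 3 to 60 N. Pads are 19 mm wide; open, the fingers measure 130 mm over their backs; the gripper's body (75 mm by 190 mm) begins 47 mm behind the grasp point.
Start: joints at [-1.485, 0.342, 1.524, -0, 1.275, -0.146], TCP at [120.63, -510.976, 192.741] pointing down, gripper open.
Joint ranges: [-2.53, 2.53], [-0.77, 2.02], [0.04, 2.7], [-1, 4.14], [0.28, 2.66], [-3.11, 3.11]. Speed limits (rad/s): [2.57, 2.57, 3.14, 3.14, 3.14, 3.14].

INTERFACE

Orientations are given as [roll, pitch, yaw] about the fixed x, y, z axes, in that order (R = Rz(yaw) Ry(pitch) Rx(roll)).
In Python, from plant import bot gives the robot as it stands.
- The arm moves only by the tool send_rows, never from a script. Its argument "rows" is a list of rows, each an object of numbers: "x", "y", "z": the shift along the tool's x, y, z in units of 0.2 m (1.0 is 0.2 m); "ax", "ay", "az": the turn, a rotation vector about the tool's x, y, z in units of 60 degrees (1.0 is 60 degrees); "jaw": the opening, from -1 (shut) to 1 (fully open), so that 0 is half open. In form: [{"x": .., "y": .., "z": .., "ax": .., "ay": .., "az": .., "jaw": ..}, ...]. A call has exactly 10 rows; each row is the pose to reach, as a shift and turn from the pose commanded when the call began, along the tool's axes at that moment; what a row does not reach only later rows make up. A row lasts 1/8 s, in which the tool goes at most 62.5 mm and 10.7 degrees, less where a joint would pass 70% of its speed; a pose out of reach is approached as far as the arm can. A call with a number of a shift or a turn outside -1 to 1 is refused whole. A call with a gripper value outside its range is refused whole. The fingers move at their own pace and stop on an object; the grip force is fixed at half the most. Time passes only in rows, so rows that repeat a pose let the fingers close, or fill a call up. It gives the time, the measured TCP pose, the force, the opening and the grip force at its end, in the units of the state.
- bot.get_obs(): the state, without advancing time (a new reading comes with each control period).
- bot.capture(name): name is "scene" or "top"; returns (picture, depth): 480x640x3 uint8, red, green, blue; 480x640 float32, mm along the optical axis (not along the pixel's ray), 0 where there is no reading.
- bot.camera_model(name): a dict with "vertical_fov" (degrees; the focal length in pixels is half the picture's height over the tangent of half this angle, whatever the lens; pixels are square), "cx", "cy" (the principal point, pixels), "R" (3x3) and "t" (3): a world point X has camera coordinates R X + t. Camera axes: x right, y down, z forward; pixel columns grow to the right and rows downward; lengths in mm; the calibration is good to about 2 mm. A picture is of the moment at which its call begins. camera_model takes no time and is no camera call.
- bot.close_job(): hands the job in; it is judged then, once.
The state is a dict: "time": time; "joint_positions": joint angles; "dq": joint speeds; "tau": joint torques, N m; "tool_pos": TCP position; "tcp_rot": TCP orientation; "contact_force": force on the tool from outside, world axes, zero at the start; "moment": the same for the moment, N m; "grip_width": finger opening in mm; "finger_force": force on a finger pad.
Only numpy, scipy, OpenCV 4.12 (cv2) and the standard library are available. Lean on these libraries where they do the work, as an engineer would, in place of code of your own. Each camera call takes 0.05 s, during which the arm holds its last target. There are 200 camera calls.

## Working session

There is one attempt and no reset: what is moved stays moved. The work goes in short steps, Python scripts to look and compute and a tool call to move; the robot and the scene stay as the last step left them, time stands still between calls to the robot, and variables do not carry over. Pictures are saved under pics/ and viewed, at most 10 in all, crops included, and the job is handed in when it is done.

Besides the shell and the picture viewer there is one more tool, called after "Request:" in YAML: its name, and indented under it one key for each argument. send_rows: Moves the arm, as the interface text tells. Its arguments: {"type":"object","properties":{"rows":{"type":"array","items":{"type":"object","properties":{"x":{"type":"number","minimum":-1,"maximum":1},"y":{"type":"number","minimum":-1,"maximum":1},"z":{"type":"number","minimum":-1,"maximum":1},"ax":{"type":"number","minimum":-1,"maximum":1},"ay":{"type":"number","minimum":-1,"maximum":1},"az":{"type":"number","minimum":-1,"maximum":1},"jaw":{"type":"number"}}}}},"required":["rows"]}

```bash
mkdir -p pics; ls
python3 - <<'E'
from plant import bot
import cv2,numpy as np
for n in("scene","top"):
    p,d=bot.capture(n); cv2.imwrite(f"pics/{n}0.png",p[:,:,::-1]); np.save(f"{n}_d.npy",d); np.save(f"{n}_p.npy",p)
    print(n,bot.camera_model(n))
print(bot.get_obs())
E
```

```text
pics
scene {'vertical_fov': 52.92666993200976, 'cx': 322.42336253455267, 'cy': 242.83024718268484, 'R': array([[-0.31433366,  0.9491946 , -0.01496511],
       [ 0.73886918,  0.23472405, -0.63164623],
       [-0.59604252, -0.20960493, -0.77511231]]), 't': array([ 164.85630632, -347.00373092, 1473.4842889 ])}
top {'vertical_fov': 52.29744948293408, 'cx': 318.97756993527173, 'cy': 243.917954062948, 'R': array([[ 0.02769521, -0.99961491,  0.00173482],
       [-0.99444557, -0.0277282 , -0.10153402],
       [ 0.10154302,  0.00108682, -0.99483056]]), 't': array([ -17.03939554,  489.10785305, 1132.0566065 ])}
{'time': 0.1, 'joint_positions': array([-1.48497312e+00,  3.42649376e-01,  1.52488878e+00,  2.40547731e-05,
        1.27538425e+00, -1.45966167e-01]), 'dq': array([ 0.00085872, -0.00118429, -0.00221413, -0.00031099, -0.00076801,
        0.00014657]), 'tau': array([ 1.70973122e-03, -4.32003200e+01, -2.44694263e+01,  7.18804006e-02,
        5.25249972e-02, -5.10034954e-05]), 'tool_pos': array([ 120.61610676, -510.55934185,  192.12780513]), 'tcp_rot': array([-3.14028039e+00, -2.16169059e-04,  2.31782217e-01]), 'contact_force': array([-0.49503303,  0.39495686, -0.21558408]), 'moment': array([-0.05659384, -0.01979943, -0.0168486 ]), 'finger_force': 0.0, 'grip_width': 91.63499411444539}
```

View pics/top0.png

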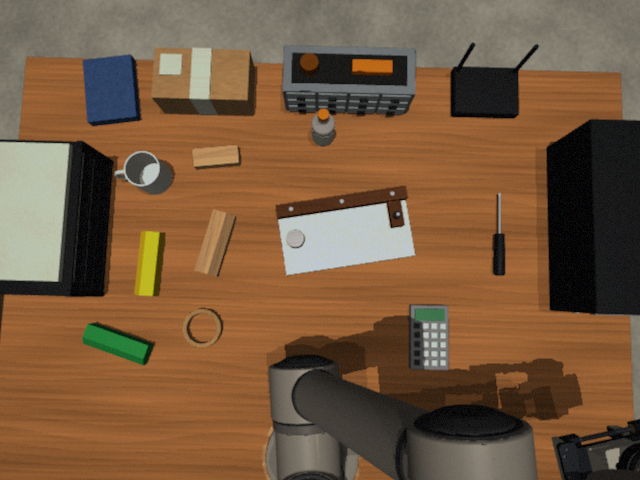

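View pics/scene0.png

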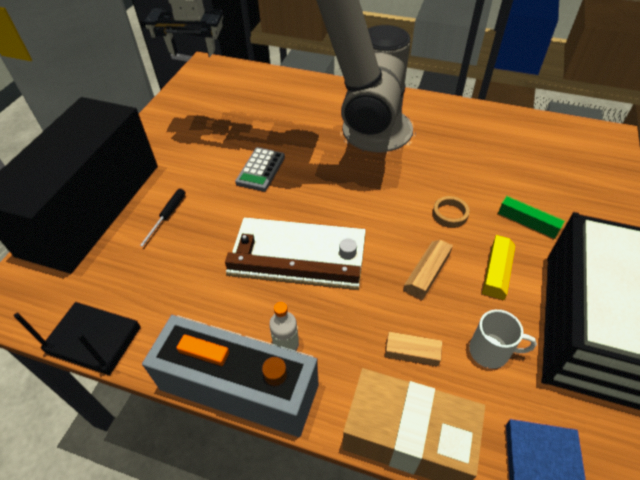

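The top view shows the cleat at about px (215,243), with the offcut at (216,157). The jig bed is centred near (347,238), with the fence on its far side, the stop at (396,213) and the tin at (295,239). I'll enlarge the cleat and the jig.

```bash
cat > h.py <<'E'
from plant import bot
import cv2,numpy as np
def world(n,d):
    m=bot.camera_model(n);f=240/np.tan(np.radians(m["vertical_fov"]/2))
    v,u=np.mgrid[:480,:640]
    c=np.stack([(u-m["cx"])/f*d,(v-m["cy"])/f*d,d],-1)
    return (c-m["t"])@m["R"]
def px(n,u,v,z):
    m=bot.camera_model(n);f=240/np.tan(np.radians(m["vertical_fov"]/2))
    r=np.array([(u-m["cx"])/f,(v-m["cy"])/f,1])@m["R"]; o=-m["t"]@m["R"]
    return o+r*(z-o[2])/r[2]
def proj(n,X):
    m=bot.camera_model(n);f=240/np.tan(np.radians(m["vertical_fov"]/2))
    c=np.atleast_2d(X)@m["R"].T+m["t"]
    return c[:,:2]/c[:,2:]*f+[m["cx"],m["cy"]]
E
python3 - <<'E'
from h import *
d=np.load("top_d.npy");p=np.load("top_p.npy")[:,:,::-1]
a=cv2.resize(p[200:285,185:245],None,fx=7,fy=7,interpolation=cv2.INTER_CUBIC)
b=cv2.resize(p[180:280,270:420],None,fx=5,fy=5,interpolation=cv2.INTER_CUBIC)
cv2.imwrite("pics/a.png",a);cv2.imwrite("pics/b.png",b)
W=world("top",d); np.set_printoptions(precision=0,suppress=True,linewidth=220)
for r in (225,243,262): print(r,"z",W[r,190:242:1,2])
for r in (240,): print("bed",W[r,275:425:3,2])
# cleat top mask
s=np.zeros((480,640),bool); s[200:285,185:245]=1
for lo,hi in((8,60),(36,60)):
    m=s&(W[...,2]>lo)&(W[...,2]<hi); P=W[m][:,:2].astype(np.float32); print(lo,m.sum(),cv2.minAreaRect(P),W[m].mean(0))
E
```

```text
225 z [ 1.  4.  3. -5. -1. -0. -0. -1. -1. -2. -2. -2.  2. -3. -0. -4.  3. -2. 36. 37. 38. 39. 41. 40. 39. 42. 41. 40. 38. 39. 38. 36. 41. 36. 33. 32. 33. 24. 28. 25. 24. 19. 11. -1. -2. -6. -3.  0. -0. -6. -2.  1.]
243 z [  -2.   -1. 1176.   -4.   -1.   -2.   -1.   -1.   -4.   -1.   -4.   -2.   39.   38.   42.   38.   38.   36.   36.   37.   42.   36.   38.   36.   42.   38.   34.   38.   36.   31.   29.   30.   26.   29.   23.   23.
   11.    1.   -1.   -0.   -3.   -4.    0.    2.   -3.    0.    1.   -1.   -5.   -1.   -6.    0.]
262 z [-1. -1. -2. -5.  2. -2. 40. 38. 39. 38. 38. 39. 37. 39. 38. 41. 32. 35. 39. 38. 41. 36. 38. 30. 31. 31. 27. 27. 23. 22. 16.  4. -5. -4.  4. -5. -4.  1. -1. -1. -0.  0.  1. -0.  3. -1. -3. -3. -2.  2.  1. -2.]
bed [  -3.   -1.   14.   19.   48.   46.   52.   51.   51.   53.   18.   18.   15.   20.   16.   17.   17.   13.   14.   16.   16.   17.   18.   20.   15.   13.   19.   16.   18.   17.   19.   19.   19.   16.   20.   21.
   17.   14.   17.   16.   17.   18.   18. 1176.   18.   17.   -0.   -2.    0.   -6.]
8 1524 ((486.7216796875, 243.67372131347656), (51.5696907043457, 149.98953247070312), 75.5064468383789) [486. 242.  34.]
36 900 ((488.1715087890625, 249.74237060546875), (40.20198440551758, 149.67623901367188), 76.17969512939453) [488. 251.  39.]
```

View pics/a.png

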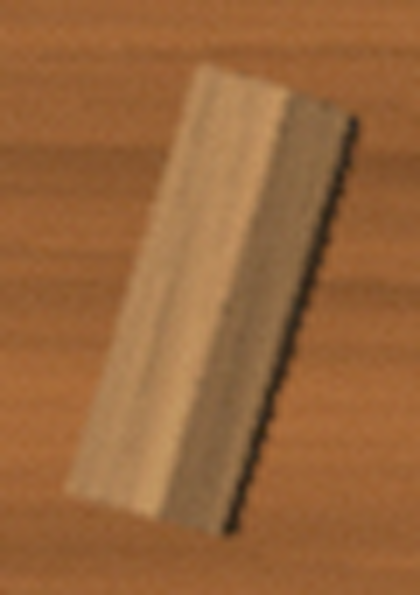

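View pics/b.png

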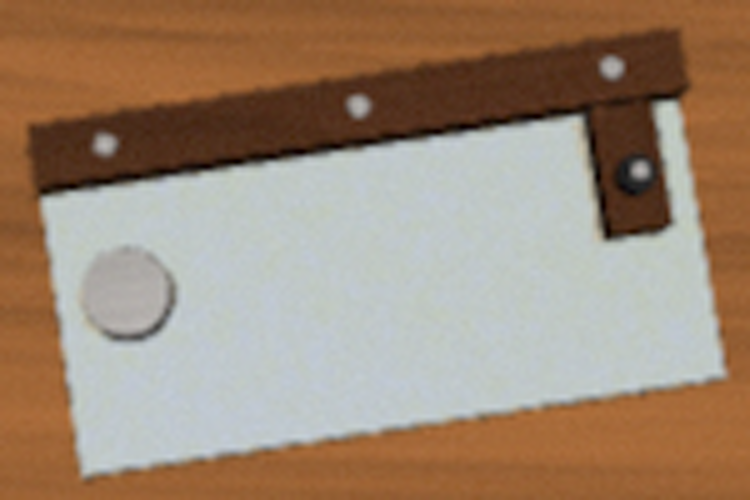

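Enlarged, the cleat's bevel faces right (world -y), so the cleat's yaw is near 75°. Its top corners are at crop px (203,65) and (66,490), with the bevel's lower edge running from (357,118) to (232,533). On the jig, the fence foot runs (41,192)→(680,97), the front bed corners are (83,475) and (725,378), and the stop face foot runs (583,115)→(603,240).

Run:
```python
from h import *
np.set_printoptions(precision=1,suppress=True)
A=lambda U,V,z:px("top",(U+.5)/7-.5+185,(V+.5)/7-.5+200,z)
B=lambda U,V,z:px("top",(U+.5)/5-.5+270,(V+.5)/5-.5+180,z)
def fit(L,P):
    L=np.array(L,float);P=np.array(P)[:,:2];a,b=L.mean(0),P.mean(0);l,p=L-a,P-b
    th=np.arctan2((l[:,0]*p[:,1]-l[:,1]*p[:,0]).sum(),(l*p).sum());R=np.array([[np.cos(th),-np.sin(th)],[np.sin(th),np.cos(th)]])
    t=b-R@a;print("yaw",np.degrees(th),"t",t);print("resid\n",(p-l@R.T)@R);return R,t
# cleat: top face z40, lower bevel z22
fit([(25,-75),(-7,-75),(25,75),(-7,75),(-25,-75),(-25,75)],[A(203,65,40),A(290,92,40),A(66,490,40),A(157,517,40),A(357,118,22),A(232,533,22)])
R,t=fit([(-85,155),(-85,-155),(50,155),(50,-155)],[B(83,475,18),B(725,378,18),B(41,192,18),B(680,97,18)])
for q in [(583,115,18),(603,240,18),(128,292,50)]: print("stop/tin in jig",R.T@(B(*q)[:2]-t))
# depth checks: jig top bed & stop points, glue
W=world("top",np.load("top_d.npy")); J=(W[...,:2]-t)@R
s=(W[...,2]>38)&(W[...,2]<56)&(J[...,0]>-12)&(J[...,0]<42)&(J[...,1]<-60)&(J[...,1]>-160)
print("stop top y range",np.percentile(J[s][:,1],[1,50,99]),W[s][:,2].mean())
g=np.zeros_like(s);g[105:150,305:340]=1;g&=W[...,2]>60
print("glue jig",np.median(J[g],0),"world",np.median(W[g],0))
```

```text
yaw 75.47871809289241 t [485.4 241.1]
resid
 [[ 0.   0.5]
 [ 1.2  1.1]
 [ 1.  -0.6]
 [ 1.4 -0.5]
 [-1.2  1.4]
 [-2.4 -1.9]]
yaw 10.140625734081075 t [526.9 -64.7]
resid
 [[-1.  -0.7]
 [-0.8  1.1]
 [ 0.9 -0. ]
 [ 1.  -0.3]]
stop/tin in jig [  49.2 -107.8]
stop/tin in jig [ -11.9 -107.4]
stop/tin in jig [ -6.8 119.8]
stop top y range [-135.8 -119.  -105.7] 45.957913591426006
glue jig [232.1  21.3] world [751.8  -3.3 103.2]
```

```bash
cat > plan.py <<'E'
import sys
from h import *
from scipy.spatial.transform import Rotation as Ro
JR=Ro.from_euler("z",10.14,degrees=True); JT=np.array([526.9,-64.7,0])
jig=lambda x,y,z:JR.apply([x,y,z])+JT
def pose(p,yaw,tilt=0): # yaw deg; tilt>0 leans fingers towards tool +x
    return np.array(p,float),Ro.from_euler("z",yaw,degrees=True)*Ro.from_euler("y",-tilt,degrees=True)*Ro.from_euler("x",180,degrees=True)
def now():
    o=bot.get_obs();return np.array(o["tool_pos"]),Ro.from_euler("xyz",o["tcp_rot"])
def chain(*ps,start=None):
    a=start or now()
    for b in ps:
        d=a[1].inv().apply(b[0]-a[0])/200; r=(a[1].inv()*b[1]).as_rotvec()/np.radians(60)
        print("xyz",np.round(d,3),"axyz",np.round(r,3)); a=b
E
python3 - <<'E'
from plan import *
chain(pose((265,-400,190),53),pose((420,-250,190),93),pose((480,-60,190),130),pose((486,100,190),165.5),pose((485.5,241.5,110),165.5))
E
```

```text
xyz [ 0.83  -0.372  0.011] axyz [-0.001 -0.001 -0.662]
xyz [1.065 0.168 0.   ] axyz [ 0.     0.    -0.667]
xyz [0.933 0.349 0.   ] axyz [ 0.     0.    -0.617]
xyz [0.594 0.537 0.   ] axyz [ 0.     0.    -0.592]
xyz [0.18  0.684 0.4  ] axyz [0. 0. 0.]
```

Request:
send_rows:
  rows:
    - {"x": 0.3,"y": -0.13,"az": -0.15,"jaw": 1}
    - {"x": 0.6,"y": -0.27,"az": -0.3,"jaw": 1}
    - {"x": 0.83,"y": -0.37,"az": -0.45,"jaw": 1}
    - {"x": 0.83,"y": -0.37,"az": -0.6,"jaw": 1}
    - {"x": 0.83,"y": -0.37,"az": -0.66,"jaw": 1}
    - {"x": 0.83,"y": -0.37,"az": -0.66,"jaw": 1}
    - {"x": 0.83,"y": -0.37,"az": -0.66,"jaw": 1}
    - {"x": 0.83,"y": -0.37,"az": -0.66,"jaw": 1}
    - {"x": 0.83,"y": -0.37,"az": -0.66,"jaw": 1}
    - {"x": 0.83,"y": -0.37,"az": -0.66,"jaw": 1}

```text
schema error: expected keys x, y, z, ax, ay, az, jaw
```

Request:
send_rows:
  rows:
    - {"x": 0.3,"y": 0.05,"az": -0.15,"jaw": 1}
    - {"x": 0.6,"y": 0.1,"az": -0.3,"jaw": 1}
    - {"x": 0.9,"y": 0.14,"az": -0.45,"jaw": 1}
    - {"x": 1.0,"y": 0.17,"az": -0.6,"jaw": 1}
    - {"x": 1.0,"y": 0.17,"az": -0.67,"jaw": 1}
    - {"x": 1.0,"y": 0.17,"az": -0.67,"jaw": 1}
    - {"x": 1.0,"y": 0.17,"az": -0.67,"jaw": 1}
    - {"x": 1.0,"y": 0.17,"az": -0.67,"jaw": 1}
    - {"x": 1.0,"y": 0.17,"az": -0.67,"jaw": 1}
    - {"x": 1.0,"y": 0.17,"az": -0.67,"jaw": 1}

```text
schema error: expected keys x, y, z, ax, ay, az, jaw
```

Request:
send_rows:
  rows:
    - {"x": 0.3,"y": 0.1,"az": -0.15,"jaw": 1}
    - {"x": 0.6,"y": 0.2,"az": -0.3,"jaw": 1}
    - {"x": 0.9,"y": 0.3,"az": -0.45,"jaw": 1}
    - {"x": 0.93,"y": 0.35,"az": -0.6,"jaw": 1}
    - {"x": 0.93,"y": 0.35,"az": -0.62,"jaw": 1}
    - {"x": 0.93,"y": 0.35,"az": -0.62,"jaw": 1}
    - {"x": 0.93,"y": 0.35,"az": -0.62,"jaw": 1}
    - {"x": 0.93,"y": 0.35,"az": -0.62,"jaw": 1}
    - {"x": 0.93,"y": 0.35,"az": -0.62,"jaw": 1}
    - {"x": 0.93,"y": 0.35,"az": -0.62,"jaw": 1}

```text
schema error: expected keys x, y, z, ax, ay, az, jaw
```

Request:
send_rows:
  rows:
    - {"x": 0.2,"y": 0.17,"az": -0.15,"jaw": 1}
    - {"x": 0.4,"y": 0.35,"az": -0.3,"jaw": 1}
    - {"x": 0.59,"y": 0.54,"az": -0.45,"jaw": 1}
    - {"x": 0.59,"y": 0.54,"az": -0.59,"jaw": 1}
    - {"x": 0.59,"y": 0.54,"az": -0.59,"jaw": 1}
    - {"x": 0.59,"y": 0.54,"az": -0.59,"jaw": 1}
    - {"x": 0.59,"y": 0.54,"az": -0.59,"jaw": 1}
    - {"x": 0.59,"y": 0.54,"az": -0.59,"jaw": 1}
    - {"x": 0.59,"y": 0.54,"az": -0.59,"jaw": 1}
    - {"x": 0.59,"y": 0.54,"az": -0.59,"jaw": 1}

```text
schema error: expected keys x, y, z, ax, ay, az, jaw
```

Run:
```python
from plan import *
print(now()[0],np.degrees(bot.get_obs()["tcp_rot"]),bot.get_obs()["joint_positions"])
chain(pose((485.5,241.5,70),165.5),pose((485.5,241.5,4),165.5))
```

```text
[ 120.61610676 -510.55934185  192.12780513] [-1.79924813e+02 -1.23855747e-02  1.32801428e+01] [-1.48497312e+00  3.42649376e-01  1.52488878e+00  2.40547731e-05
  1.27538425e+00 -1.45966167e-01]
xyz [ 2.639 -3.24   0.615] axyz [-0.000e+00 -2.000e-03 -2.537e+00]
xyz [ 0.   -0.    0.33] axyz [0. 0. 0.]
```

Every row needs all the keys, so I'm resending with them filled in.

Request:
send_rows:
  rows:
    - {"x": 0.3,"y": -0.13,"z": 0,"ax": 0,"ay": 0,"az": -0.15,"jaw": 1}
    - {"x": 0.6,"y": -0.27,"z": 0,"ax": 0,"ay": 0,"az": -0.3,"jaw": 1}
    - {"x": 0.83,"y": -0.37,"z": 0,"ax": 0,"ay": 0,"az": -0.45,"jaw": 1}
    - {"x": 0.83,"y": -0.37,"z": 0,"ax": 0,"ay": 0,"az": -0.6,"jaw": 1}
    - {"x": 0.83,"y": -0.37,"z": 0,"ax": 0,"ay": 0,"az": -0.66,"jaw": 1}
    - {"x": 0.83,"y": -0.37,"z": 0,"ax": 0,"ay": 0,"az": -0.66,"jaw": 1}
    - {"x": 0.83,"y": -0.37,"z": 0,"ax": 0,"ay": 0,"az": -0.66,"jaw": 1}
    - {"x": 0.83,"y": -0.37,"z": 0,"ax": 0,"ay": 0,"az": -0.66,"jaw": 1}
    - {"x": 0.83,"y": -0.37,"z": 0,"ax": 0,"ay": 0,"az": -0.66,"jaw": 1}
    - {"x": 0.83,"y": -0.37,"z": 0,"ax": 0,"ay": 0,"az": -0.66,"jaw": 1}

```text
time: 1.35
tool_pos: [265.1, -400.9, 192.7]
tcp_rot: [3.142, 0.0, 0.923]
contact_force: [0.1, -0.5, 0.4]
grip_width: 91.4
finger_force: 0.0
```

Request:
send_rows:
  rows:
    - {"x": 0.3,"y": 0.05,"z": 0,"ax": 0,"ay": 0,"az": -0.15,"jaw": 1}
    - {"x": 0.6,"y": 0.1,"z": 0,"ax": 0,"ay": 0,"az": -0.3,"jaw": 1}
    - {"x": 0.9,"y": 0.14,"z": 0,"ax": 0,"ay": 0,"az": -0.45,"jaw": 1}
    - {"x": 1.0,"y": 0.17,"z": 0,"ax": 0,"ay": 0,"az": -0.6,"jaw": 1}
    - {"x": 1.0,"y": 0.17,"z": 0,"ax": 0,"ay": 0,"az": -0.67,"jaw": 1}
    - {"x": 1.0,"y": 0.17,"z": 0,"ax": 0,"ay": 0,"az": -0.67,"jaw": 1}
    - {"x": 1.0,"y": 0.17,"z": 0,"ax": 0,"ay": 0,"az": -0.67,"jaw": 1}
    - {"x": 1.0,"y": 0.17,"z": 0,"ax": 0,"ay": 0,"az": -0.67,"jaw": 1}
    - {"x": 1.0,"y": 0.17,"z": 0,"ax": 0,"ay": 0,"az": -0.67,"jaw": 1}
    - {"x": 1.0,"y": 0.17,"z": 0,"ax": 0,"ay": 0,"az": -0.67,"jaw": 1}

```text
time: 2.6
tool_pos: [412.9, -262.0, 192.7]
tcp_rot: [3.142, 0.0, 1.624]
contact_force: [-0.1, -0.1, 0.2]
grip_width: 92.1
finger_force: 0.0
```

Request:
send_rows:
  rows:
    - {"x": 0.3,"y": 0.1,"z": 0,"ax": 0,"ay": 0,"az": -0.15,"jaw": 1}
    - {"x": 0.6,"y": 0.2,"z": 0,"ax": 0,"ay": 0,"az": -0.3,"jaw": 1}
    - {"x": 0.9,"y": 0.3,"z": 0,"ax": 0,"ay": 0,"az": -0.45,"jaw": 1}
    - {"x": 0.93,"y": 0.35,"z": 0,"ax": 0,"ay": 0,"az": -0.6,"jaw": 1}
    - {"x": 0.93,"y": 0.35,"z": 0,"ax": 0,"ay": 0,"az": -0.62,"jaw": 1}
    - {"x": 0.93,"y": 0.35,"z": 0,"ax": 0,"ay": 0,"az": -0.62,"jaw": 1}
    - {"x": 0.93,"y": 0.35,"z": 0,"ax": 0,"ay": 0,"az": -0.62,"jaw": 1}
    - {"x": 0.93,"y": 0.35,"z": 0,"ax": 0,"ay": 0,"az": -0.62,"jaw": 1}
    - {"x": 0.93,"y": 0.35,"z": 0,"ax": 0,"ay": 0,"az": -0.62,"jaw": 1}
    - {"x": 0.93,"y": 0.35,"z": 0,"ax": 0,"ay": 0,"az": -0.62,"jaw": 1}

```text
time: 3.85
tool_pos: [472.9, -72.5, 192.7]
tcp_rot: [-3.142, 0.0, 2.273]
contact_force: [-1.1, -0.8, 0.4]
grip_width: 91.8
finger_force: 0.0
```

Request:
send_rows:
  rows:
    - {"x": 0.2,"y": 0.17,"z": 0,"ax": 0,"ay": 0,"az": -0.15,"jaw": 1}
    - {"x": 0.4,"y": 0.35,"z": 0,"ax": 0,"ay": 0,"az": -0.3,"jaw": 1}
    - {"x": 0.59,"y": 0.54,"z": 0,"ax": 0,"ay": 0,"az": -0.45,"jaw": 1}
    - {"x": 0.59,"y": 0.54,"z": 0,"ax": 0,"ay": 0,"az": -0.59,"jaw": 1}
    - {"x": 0.59,"y": 0.54,"z": 0,"ax": 0,"ay": 0,"az": -0.59,"jaw": 1}
    - {"x": 0.59,"y": 0.54,"z": 0,"ax": 0,"ay": 0,"az": -0.59,"jaw": 1}
    - {"x": 0.59,"y": 0.54,"z": 0,"ax": 0,"ay": 0,"az": -0.59,"jaw": 1}
    - {"x": 0.59,"y": 0.54,"z": 0,"ax": 0,"ay": 0,"az": -0.59,"jaw": 1}
    - {"x": 0.59,"y": 0.54,"z": 0,"ax": 0,"ay": 0,"az": -0.59,"jaw": 1}
    - {"x": 0.59,"y": 0.54,"z": 0,"ax": 0,"ay": 0,"az": -0.59,"jaw": 1}

```text
time: 5.1
tool_pos: [479.0, 87.4, 192.7]
tcp_rot: [-3.142, -0.0, 2.891]
contact_force: [0.6, -0.8, 0.8]
grip_width: 91.6
finger_force: 0.0
```

Run:
```python
from plan import *
print(now()[0],np.degrees(bot.get_obs()["tcp_rot"]),bot.get_obs()["joint_positions"])
chain(pose((485.5,241.5,70),165.5),pose((485.5,241.5,4),165.5))
```

```text
[478.99851195  87.366543   192.67712776] [-1.79994940e+02 -1.17895517e-03  1.65654713e+02] [ 2.29073024e-02  2.72421621e-01  1.62453175e+00 -8.39000422e-05
  1.24468293e+00 -1.29748966e+00]
xyz [0.159 0.755 0.613] axyz [-0.    -0.     0.003]
xyz [ 0.   -0.    0.33] axyz [0. 0. 0.]
```

Request:
send_rows:
  rows:
    - {"x": 0.06,"y": 0.28,"z": 0,"ax": 0,"ay": 0,"az": 0,"jaw": 1}
    - {"x": 0.12,"y": 0.56,"z": 0,"ax": 0,"ay": 0,"az": 0,"jaw": 1}
    - {"x": 0.16,"y": 0.755,"z": 0,"ax": 0,"ay": 0,"az": 0,"jaw": 1}
    - {"x": 0.16,"y": 0.755,"z": 0,"ax": 0,"ay": 0,"az": 0,"jaw": 1}
    - {"x": 0.16,"y": 0.755,"z": 0.15,"ax": 0,"ay": 0,"az": 0,"jaw": 1}
    - {"x": 0.16,"y": 0.755,"z": 0.3,"ax": 0,"ay": 0,"az": 0,"jaw": 1}
    - {"x": 0.16,"y": 0.755,"z": 0.45,"ax": 0,"ay": 0,"az": 0,"jaw": 1}
    - {"x": 0.16,"y": 0.755,"z": 0.6,"ax": 0,"ay": 0,"az": 0,"jaw": 1}
    - {"x": 0.16,"y": 0.755,"z": 0.6,"ax": 0,"ay": 0,"az": 0,"jaw": 1}
    - {"x": 0.16,"y": 0.755,"z": 0.6,"ax": 0,"ay": 0,"az": 0,"jaw": 1}

```text
time: 6.35
tool_pos: [486.1, 241.3, 73.8]
tcp_rot: [3.141, 0.001, 2.891]
contact_force: [0.1, 0.1, -0.2]
grip_width: 91.8
finger_force: 0.0
```

Request:
send_rows:
  rows:
    - {"x": 0,"y": 0,"z": 0.1,"ax": 0,"ay": 0,"az": 0,"jaw": 1}
    - {"x": 0,"y": 0,"z": 0.2,"ax": 0,"ay": 0,"az": 0,"jaw": 1}
    - {"x": 0,"y": 0,"z": 0.28,"ax": 0,"ay": 0,"az": 0,"jaw": 1}
    - {"x": 0,"y": 0,"z": 0.32,"ax": 0,"ay": 0,"az": 0,"jaw": 1}
    - {"x": 0,"y": 0,"z": 0.34,"ax": 0,"ay": 0,"az": 0,"jaw": 1}
    - {"x": 0,"y": 0,"z": 0.34,"ax": 0,"ay": 0,"az": 0,"jaw": 1}
    - {"x": 0,"y": 0,"z": 0.34,"ax": 0,"ay": 0,"az": 0,"jaw": 0.3}
    - {"x": 0,"y": 0,"z": 0.34,"ax": 0,"ay": 0,"az": 0,"jaw": 0}
    - {"x": 0,"y": 0,"z": 0.34,"ax": 0,"ay": 0,"az": 0,"jaw": -0.2}
    - {"x": 0,"y": 0,"z": 0.34,"ax": 0,"ay": 0,"az": 0,"jaw": -0.2}

```text
time: 7.6
tool_pos: [485.4, 241.7, 4.8]
tcp_rot: [-3.142, 0.0, 2.892]
contact_force: [0.3, 0.6, -0.0]
grip_width: 56.7
finger_force: 0.0
```

Run:
```python
from plan import *
o=bot.get_obs();print(now()[0],np.degrees(o["tcp_rot"]),o["grip_width"],o["finger_force"],o["contact_force"])
# place: cleat centre at jig (-10,-28)
y=10.14+90
s=now(); L=pose((s[0][0],s[0][1],100),165.65)
chain(L,pose((*jig(-10,-28,0)[:2],100),y),pose((*jig(-10,-28,0)[:2],23),y))
```

```text
[485.37462867 241.69652205   4.75603362] [-1.79998050e+02  1.02055247e-02  1.65684964e+02] 56.67932229437202 0.0 [ 0.32837591  0.62422709 -0.0430281 ]
xyz [-0.    -0.    -0.476] axyz [-0.     0.     0.001]
xyz [-0.593 -1.581 -0.   ] axyz [-0.    -0.     1.092]
xyz [ 0.    -0.     0.385] axyz [0. 0. 0.]
```

Request:
send_rows:
  rows:
    - {"x": 0,"y": 0,"z": 0,"ax": 0,"ay": 0,"az": 0,"jaw": -0.4}
    - {"x": 0,"y": 0,"z": 0,"ax": 0,"ay": 0,"az": 0,"jaw": -0.4}
    - {"x": 0,"y": 0,"z": 0,"ax": 0,"ay": 0,"az": 0,"jaw": -0.4}
    - {"x": 0,"y": 0,"z": 0,"ax": 0,"ay": 0,"az": 0,"jaw": -0.4}
    - {"x": 0,"y": 0,"z": 0,"ax": 0,"ay": 0,"az": 0,"jaw": -0.4}
    - {"x": 0,"y": 0,"z": -0.03,"ax": 0,"ay": 0,"az": 0,"jaw": -0.4}
    - {"x": 0,"y": 0,"z": -0.08,"ax": 0,"ay": 0,"az": 0,"jaw": -0.4}
    - {"x": 0,"y": 0,"z": -0.15,"ax": 0,"ay": 0,"az": 0,"jaw": -0.4}
    - {"x": 0,"y": 0,"z": -0.15,"ax": 0,"ay": 0,"az": 0,"jaw": -0.4}
    - {"x": 0,"y": 0,"z": -0.15,"ax": 0,"ay": 0,"az": 0,"jaw": -0.4}

```text
time: 8.85
tool_pos: [485.2, 241.6, 34.7]
tcp_rot: [-3.142, 0.0, 2.892]
contact_force: [0.0, 0.1, -1.9]
grip_width: 30.5
finger_force: 28.4
```

Run:
```python
from plan import *
o=bot.get_obs();print(now()[0],np.degrees(o["tcp_rot"]),o["grip_width"],o["finger_force"],o["contact_force"])
for n in("scene",):
    p,d=bot.capture(n)
    u,v=proj(n,[485,241,60])[0].astype(int); c=p[max(0,v-90):v+90,max(0,u-110):u+110,::-1]
    cv2.imwrite("pics/g.png",cv2.resize(c,None,fx=3,fy=3))
y=10.14+90
chain(pose((485.4,241.7,100),165.65),pose((500,90,100),130),pose((*jig(-10,-28,0)[:2],100),y),pose((*jig(-10,-28,0)[:2],23),y))
```

```text
[485.24586191 241.64490602  34.74969146] [-1.79996626e+02  5.67754316e-03  1.65681101e+02] 30.510872119303656 28.444717079401016 [ 0.04248291  0.14211455 -1.91480204]
xyz [-0.001  0.001 -0.327] axyz [-0. -0.  0.]
xyz [-0.259 -0.717 -0.   ] axyz [-0.    -0.     0.594]
xyz [-0.776 -0.507 -0.   ] axyz [-0.    -0.     0.498]
xyz [ 0.    -0.     0.385] axyz [0. 0. 0.]
```

View pics/g.png

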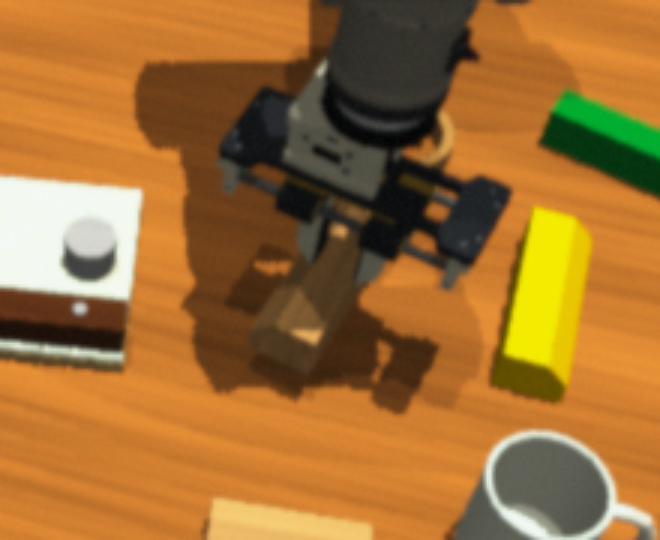

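The gripper holds the bar, but the opening is 30.5 mm where I expected 50, so the bar has probably rolled. I'll look closer before moving it.

Run:
```python
from plan import *
p,d=bot.capture("scene")
u,v=proj("scene",[500,241,40])[0].astype(int); u-=5;v+=15; print(u,v)
c=p[v-45:v+35,u-50:u+50,::-1]
c=cv2.convertScaleAbs(c,alpha=1.8,beta=10)
cv2.imwrite("pics/g2.png",cv2.resize(c,None,fx=7,fy=7,interpolation=cv2.INTER_CUBIC))
W=world("scene",d);C=Ro.from_euler("z",75.5,degrees=True)
L=C.inv().apply((W-[485.4,241.1,0]).reshape(-1,3)).reshape(W.shape)
np.set_printoptions(precision=0,suppress=True,linewidth=200)
m=(abs(L[...,0])<60)&(L[...,1]>-95)&(L[...,1]<-25)&(L[...,2]>8)&(L[...,2]<90)
P=L[m]; 
for y in range(-95,-25,10):
    q=P[(P[:,1]>=y)&(P[:,1]<y+10)]
    if len(q)>3: print(y,len(q),"x",np.percentile(q[:,0],[2,50,98]),"z",np.percentile(q[:,2],[2,50,98]))
q=P[(P[:,1]<-40)]; h,_,_=np.histogram2d(q[:,0],q[:,2],bins=[np.arange(-60,61,5),np.arange(8,90,5)]); print(h.T[::-1].astype(int))
```

```text
421 281
-85 19 x [-31. -13.  16.] z [34. 47. 65.]
-75 279 x [-30.  -4.  18.] z [30. 55. 71.]
-65 91 x [-30.  -1.  18.] z [39. 68. 72.]
-55 94 x [-31.  -0.  18.] z [35. 69. 73.]
-45 83 x [-31.  -2.  18.] z [38. 69. 72.]
-35 83 x [-30.  -2.  18.] z [38. 69. 73.]
[[ 0  0  0  0  0  0  0  0  0  0  0  0  0  0  0  0  0  0  0  0  0  0  0  0]
 [ 0  0  0  0  0  0  0  0  0  0  0  0  0  0  0  0  0  0  0  0  0  0  0  0]
 [ 0  0  0  0  0  0  0  0  0  0  0  0  1  1  0  1  0  0  0  0  0  0  0  0]
 [ 0  0  0  0  0  0  0  0  1 24 20 28 25 27 30 13  0  0  0  0  0  0  0  0]
 [ 0  0  0  0  0  0  0  2 21  7 11  5  8  6  6 10  0  0  0  0  0  0  0  0]
 [ 0  0  0  0  0  0  7 21  5  4  3  2  4  2  3  6  0  0  0  0  0  0  0  0]
 [ 0  0  0  0  0  2 15  4  1  3  1  4  5  4  3 10  0  0  0  0  0  0  0  0]
 [ 0  0  0  0  0  9  4  2  5  3  6  1  1  4  3  6  0  0  0  0  0  0  0  0]
 [ 0  0  0  0  0  1  2  4  1  3  2  6  2  3  3  6  0  0  0  0  0  0  0  0]
 [ 0  0  0  0  0  0  3  2  5  2  3  1  2  2  3  7  0  0  0  0  0  0  0  0]
 [ 0  0  0  0  0  1  1  3  3  2  3  4  5  3  1  5  0  0  0  0  0  0  0  0]
 [ 0  0  0  0  0  1  5  2  3  2  2  1  2  2  3  5  0  0  0  0  0  0  0  0]
 [ 0  0  0  0  0  0  0  0  0  0  0  0  0  0  0  0  0  0  0  0  0  0  0  0]
 [ 0  0  0  0  0  0  0  0  0  0  0  0  0  0  0  0  0  0  0  0  0  0  0  0]
 [ 0  0  0  0  0  0  0  0  0  0  0  0  0  0  0  0  0  0  0  0  0  0  0  0]
 [ 0  0  0  0  0  0  0  0  0  0  0  0  0  0  0  0  0  0  0  0  0  0  0  0]]
```

View pics/g2.png

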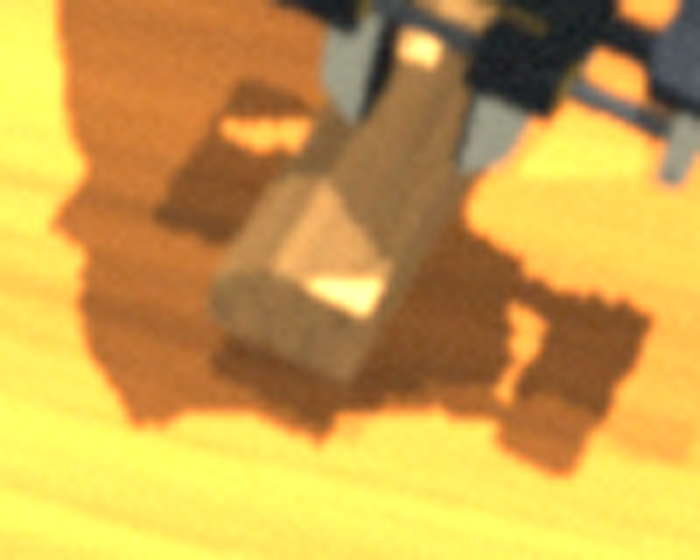

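The enlarged view shows the bar level and bevel-left. Depth puts its top at z=70 and its underside at z=30, so it is 40 mm high and 50 mm wide, shifted about -6 mm in its own x. The 30 mm opening doesn't fit that, so I'll check where the fingers are in depth.

Run:
```python
from plan import *
C=Ro.from_euler("z",75.5,degrees=True)
np.set_printoptions(precision=0,suppress=True,linewidth=200)
for n in("scene","top"):
    p,d=bot.capture(n);W=world(n,d)
    L=C.inv().apply((W-[485.2,241.6,0]).reshape(-1,3)).reshape(W.shape)
    for a,b in((-28,-12),(-10,12)):
        m=(abs(L[...,0])<60)&(L[...,1]>a)&(L[...,1]<b)&(L[...,2]>8)&(L[...,2]<130);q=L[m]
        h,_,_=np.histogram2d(q[:,0],q[:,2],bins=[np.arange(-60,61,5),np.arange(8,130,6)]);print(n,a,b);print(h.T[::-1].astype(int))
m=bot.camera_model("scene")
for x in(-15,15):
  for z in(34.7,70): 
    X=C.apply([x,-10,0])+[485.2,241.6,z]; print(x,z,(proj("scene",X)[0]-[421-50,281-45])*7)
o=bot.get_obs();print(o["time"],o["grip_width"],o["finger_force"],o["moment"],o["contact_force"])
```

```text
scene -28 -12
[[ 0  0  0  0  0  0  0  0  0  0  0  0  0  0  0  0  0  0  0  0  0  0  0  0]
 [ 0  0  0  0  0  0  0  0  0  0  0  0  0  0  0  0  0  0  0  0  0  0  0  0]
 [ 0  0  0  0  0  0  0  0  0  0  0  0  0  0  0  0  0  0  0  0  0  0  0  0]
 [ 0  0  0  0  0  0  0  0  0  0  0  0  0  0  0  0  0  0  0  0  0  0  0  0]
 [ 0  0  0  0  0  0  0  0  0  0  0  0  0  0  0  0  0  0  0  0  0  0  0  0]
 [ 0  0  0  0  0  0  0  0  0  0  0  0  0  0  0  0  0  0  0  0  0  0  0  0]
 [ 0  0  0  0  0  0  0  0  0  0  0  0  0  0  0  0  0  0  0  0  0  0  0  0]
 [ 0  0  0  0  0  0  0  0  0  0  0  0  0  0  0  0  0  0  0  0  0  0  0  0]
 [ 0  0  0  0  0  0  0  0  0  0  0  1  0  0  0  0  0  0  0  0  0  0  0  0]
 [ 0  0  0  0  0  0  0  0  3 10 10 11 10 14 11  4  0  0  0  0  0  0  0  0]
 [ 0  0  0  0  0  0  0  5  8  3  3  1  2  0  4  4  0  0  0  0  0  0  0  0]
 [ 0  0  0  0  0  0  5  4  0  0  0  0  0  0  0  2  0  0  0  0  0  0  0  0]
 [ 0  0  0  0  0  6  6  0  0  0  0  0  0  0  0  2  0  0  0  0  0  0  0  0]
 [ 0  0  0  0  0  0  0  0  0  0  0  0  0  0  0  3  0  0  0  0  0  0  0  0]
 [ 0  0  0  0  0  0  0  0  0  0  0  
[... 3440 characters left out ...]
0 0 0 0 0 0 0 0 0 0 0 0 0 0 0 0 0 0 0 0 0]
 [0 0 0 0 0 0 0 0 0 0 0 0 0 0 0 0 0 0 0 0 0 0 0 0]
 [0 0 0 0 0 0 0 0 0 0 0 0 0 0 0 0 0 0 0 0 0 0 0 0]
 [0 0 0 0 0 0 0 0 0 0 0 0 0 0 0 0 0 0 0 0 0 0 0 0]
 [0 0 0 0 0 0 0 0 0 0 0 0 0 0 0 0 0 0 0 0 0 0 0 0]
 [0 0 0 0 0 0 0 0 0 0 0 0 0 0 0 0 0 0 0 0 0 0 0 0]
 [0 0 0 0 0 0 0 0 0 0 0 0 0 0 0 0 0 0 0 0 0 0 0 0]
 [0 0 0 0 0 0 0 0 0 0 0 0 0 0 0 0 0 0 0 0 0 0 0 0]
 [0 0 0 0 0 0 0 0 0 0 0 0 0 0 0 0 0 0 0 0 0 0 0 0]
 [0 0 0 0 0 0 0 0 0 0 0 0 0 0 0 0 0 0 0 0 0 0 0 0]
 [0 0 0 0 0 0 0 0 0 0 0 0 0 0 0 0 0 0 0 0 0 0 0 0]]
-15 34.7 [340. 190.]
-15 70 [356. 124.]
15 34.7 [425. 230.]
15 70 [442. 164.]
9.05 30.59790828234375 28.44602733850479 [ 0. -0.  0.] [-0. -1. -1.]
```

Depth shows the finger tips ending near z≈65–68, while the reported TCP z is 34.7. So the real tips sit about 30 mm higher than reported, and only the cleat's top edge is pinched. I'll measure the tool offset properly.

Run:
```python
from plan import *
C=Ro.from_euler("z",75.7,degrees=True)
np.set_printoptions(precision=0,suppress=True,linewidth=200)
p,d=bot.capture("scene");W=world("scene",d)
L=C.inv().apply((W-[485.2,241.6,0]).reshape(-1,3)).reshape(W.shape)
for s in(-1,1):
    m=(s*L[...,0]>21 if s>0 else (L[...,0]<-22)&(L[...,0]>-45))&(abs(L[...,0])<45)&(abs(L[...,1])<45)&(L[...,2]>60)&(L[...,2]<190);q=L[m]
    print("side",s);
    for z in range(60,190,8):
        r=q[(q[:,2]>=z)&(q[:,2]<z+8)]
        if len(r)>2: print(z,len(r),"x",np.percentile(r[:,0],[3,97]),"y",np.percentile(r[:,1],[3,50,97]))
m=(abs(L[...,0])<115)&(abs(L[...,1])<70)&(L[...,2]>100)&(L[...,2]<220);q=L[m]
print("body");
for z in range(100,220,8):
    r=q[(q[:,2]>=z)&(q[:,2]<z+8)]
    if len(r)>2: print(z,len(r),"x",np.percentile(r[:,0],[2,98]),"y",np.percentile(r[:,1],[2,98]))
o=bot.get_obs();print(o["joint_positions"],o["tau"])
```

```text
side -1
60 14 x [-26. -22.] y [-41. -26.  -2.]
76 8 x [-30. -23.] y [-9. -8. -5.]
84 10 x [-30. -23.] y [-10.  -8.  -6.]
92 11 x [-32. -24.] y [-10.  -8.  -6.]
100 11 x [-32. -23.] y [-10.  -8.  -7.]
140 27 x [-44. -24.] y [-36. -33. -32.]
148 29 x [-44. -23.] y [-35. -33. -26.]
156 77 x [-44. -23.] y [-34. -26. -18.]
164 17 x [-42. -24.] y [-25. -22. -21.]
172 33 x [-45. -24.] y [-25. -22. -20.]
180 43 x [-43. -23.] y [-24. -21. -14.]
188 10 x [-43. -23.] y [-22. -18. -14.]
side 1
76 13 x [22. 33.] y [-10.  -8.  -4.]
84 14 x [21. 33.] y [-9. -8.  2.]
92 13 x [22. 33.] y [-10.  -8.  -6.]
100 16 x [22. 34.] y [-11.  -9.  -6.]
140 31 x [22. 43.] y [-36. -33. -32.]
148 40 x [22. 43.] y [-35. -33.  19.]
156 173 x [23. 44.] y [-34.   1.  20.]
164 55 x [23. 43.] y [-24.  19.  22.]
172 124 x [21. 45.] y [-25.  -4.  26.]
body
100 42 x [-31.  34.] y [-10.  -1.]
108 14 x [-22.  19.] y [-10.   0.]
116 11 x [-21. -15.] y [-8. 13.]
132 29 x [-86.  88.] y [-35.   2.]
140 134 x [-83.  86.] y [-36.  24.]
148 304 x [-79.  83.] y [-35.  29.]
156 349 x [-84.  89.] y [-35.  20.]
164 222 x [-87.  95.] y [-35.  23.]
172 1197 x [-92.  94.] y [-34.  35.]
180 153 x [-71.  24.] y [-24.  22.]
188 100 x [-47.  15.] y [-22.   1.]
196 70 x [-49.  18.] y [-22.  -5.]
204 69 x [-46.  17.] y [-22. -14.]
212 7 x [-26.  18.] y [-20. -18.]
[ 0.  1.  2. -0.  1. -1.] [  0. -49. -19.   0.   0.  -0.]
```

The tips are 33 mm short of the reported TCP along z, with no lateral error: body bottom at z≈134, fingers centred at x≈0 and y≈0. So real tip z ≈ reported + 33. I'll set the cleat down and regrasp it lower.

Request:
send_rows:
  rows:
    - {"x": 0,"y": 0,"z": 0.06,"ax": 0,"ay": 0,"az": 0,"jaw": -0.4}
    - {"x": 0,"y": 0,"z": 0.11,"ax": 0,"ay": 0,"az": 0,"jaw": -0.4}
    - {"x": 0,"y": 0,"z": 0.14,"ax": 0,"ay": 0,"az": 0,"jaw": -0.4}
    - {"x": 0,"y": 0,"z": 0.15,"ax": 0,"ay": 0,"az": 0,"jaw": -0.4}
    - {"x": 0,"y": 0,"z": 0.15,"ax": 0,"ay": 0,"az": 0,"jaw": -0.4}
    - {"x": 0,"y": 0,"z": 0.15,"ax": 0,"ay": 0,"az": 0,"jaw": 1}
    - {"x": 0,"y": 0,"z": 0.15,"ax": 0,"ay": 0,"az": 0,"jaw": 1}
    - {"x": 0,"y": 0,"z": 0.15,"ax": 0,"ay": 0,"az": 0,"jaw": 1}
    - {"x": 0,"y": -0.03,"z": 0.13,"ax": 0,"ay": 0,"az": 0,"jaw": 1}
    - {"x": 0,"y": -0.03,"z": 0.13,"ax": 0,"ay": 0,"az": 0,"jaw": 1}

```text
time: 10.35
tool_pos: [484.0, 235.5, 9.0]
tcp_rot: [3.142, 0.0, 2.891]
contact_force: [-0.3, 1.0, 0.0]
grip_width: 76.1
finger_force: 0.0
```

Request:
send_rows:
  rows:
    - {"x": 0,"y": 0,"z": 0,"ax": 0,"ay": 0,"az": 0,"jaw": 1}
    - {"x": 0,"y": 0,"z": 0.05,"ax": 0,"ay": 0,"az": 0,"jaw": 1}
    - {"x": 0,"y": 0,"z": 0.1,"ax": 0,"ay": 0,"az": 0,"jaw": 1}
    - {"x": 0,"y": 0,"z": 0.13,"ax": 0,"ay": 0,"az": 0,"jaw": 1}
    - {"x": 0,"y": 0,"z": 0.15,"ax": 0,"ay": 0,"az": 0,"jaw": 1}
    - {"x": 0,"y": 0,"z": 0.16,"ax": 0,"ay": 0,"az": 0,"jaw": 1}
    - {"x": 0,"y": 0,"z": 0.16,"ax": 0,"ay": 0,"az": 0,"jaw": 1}
    - {"x": 0,"y": 0,"z": 0.16,"ax": 0,"ay": 0,"az": 0,"jaw": 0.4}
    - {"x": 0,"y": 0,"z": 0.16,"ax": 0,"ay": 0,"az": 0,"jaw": 0}
    - {"x": 0,"y": 0,"z": 0.16,"ax": 0,"ay": 0,"az": 0,"jaw": -0.2}

```text
time: 11.6
tool_pos: [483.9, 235.9, -23.2]
tcp_rot: [3.142, 0.0, 2.892]
contact_force: [0.1, -0.9, 1.3]
grip_width: 66.5
finger_force: 0.0
```

Request:
send_rows:
  rows:
    - {"x": 0,"y": 0,"z": 0,"ax": 0,"ay": 0,"az": 0,"jaw": -0.2}
    - {"x": 0,"y": 0,"z": 0,"ax": 0,"ay": 0,"az": 0,"jaw": -0.2}
    - {"x": 0,"y": 0,"z": 0,"ax": 0,"ay": 0,"az": 0,"jaw": -0.2}
    - {"x": 0,"y": 0,"z": 0,"ax": 0,"ay": 0,"az": 0,"jaw": -0.2}
    - {"x": 0,"y": 0,"z": -0.03,"ax": 0,"ay": 0,"az": 0,"jaw": -0.2}
    - {"x": 0,"y": 0,"z": -0.1,"ax": 0,"ay": 0,"az": 0,"jaw": -0.2}
    - {"x": 0,"y": 0,"z": -0.2,"ax": 0,"ay": 0,"az": 0,"jaw": -0.2}
    - {"x": 0,"y": 0,"z": -0.3,"ax": 0,"ay": 0,"az": 0,"jaw": -0.2}
    - {"x": 0,"y": 0,"z": -0.4,"ax": 0,"ay": 0,"az": 0,"jaw": -0.2}
    - {"x": 0,"y": 0,"z": -0.4,"ax": 0,"ay": 0,"az": 0,"jaw": -0.2}

```text
time: 12.85
tool_pos: [485.2, 236.4, 58.8]
tcp_rot: [3.139, 0.004, 2.892]
contact_force: [-0.2, 0.3, -2.0]
grip_width: 49.8
finger_force: 30.0
```

```bash
cat >> plan.py <<'E'
def grasp_hist(n="scene"):
    p,d=bot.capture(n);W=world(n,d);P,R=now()
    yaw=bot.get_obs()["tcp_rot"][2]; C=Ro.from_euler("z",yaw-np.pi/2)
    return p,C.inv().apply((W-[P[0],P[1],0]).reshape(-1,3)).reshape(W.shape)
E
python3 - <<'E'
from plan import *
np.set_printoptions(precision=1,suppress=True,linewidth=200)
o=bot.get_obs();print(now()[0],np.degrees(o["tcp_rot"]),o["grip_width"],o["finger_force"],o["contact_force"])
p,L=grasp_hist()
m=(abs(L[...,0])<45)&(L[...,1]>-85)&(L[...,1]<-20)&(L[...,2]>20)&(L[...,2]<110);q=L[m]
print("x",np.percentile(q[:,0],[1,99]),"z",np.percentile(q[:,2],[1,99]),"ymin",np.percentile(q[:,1],[1]))
t=q[q[:,2]>np.percentile(q[:,2],97)-8];print("top: x",np.percentile(t[:,0],[1,99]),"z slope vs y",np.polyfit(t[:,1],t[:,2],1), "slope vs x",np.polyfit(t[:,0],t[:,2],1))
y=100.14;a=jig(-10,-25,0)[:2];z=now()[0][2]
chain(pose((500,90,z),130),pose((*a,z),y))
E
```

```text
[485.2 236.4  58.8] [179.9   0.2 165.7] 49.83417613319485 30.00167219666764 [-0.2  0.3 -2. ]
x [-23.9  26.3] z [ 82. 110.] ymin [-76.7]
top: x [-24.2  26. ] z slope vs y [  0.  107.6] slope vs x [ -0.  106.3]
xyz [-0.3 -0.7 -0. ] axyz [0.  0.  0.6]
xyz [-0.8 -0.5 -0. ] axyz [-0.  -0.   0.5]
```

Run:
```python
from plan import *
np.set_printoptions(precision=3,suppress=True)
a=jig(-10,-25,0)[:2];z=now()[0][2];print(a)
chain(pose((500,90,z),130),pose((*a,z),100.14))
```

```text
[521.458 -91.07 ]
xyz [-0.257 -0.688 -0.   ] axyz [0.001 0.001 0.595]
xyz [-0.763 -0.5   -0.   ] axyz [-0.    -0.     0.498]
```

Request:
send_rows:
  rows:
    - {"x": -0.04,"y": -0.1,"z": 0,"ax": 0,"ay": 0,"az": 0.1,"jaw": -0.2}
    - {"x": -0.1,"y": -0.25,"z": 0,"ax": 0,"ay": 0,"az": 0.2,"jaw": -0.2}
    - {"x": -0.15,"y": -0.4,"z": 0,"ax": 0,"ay": 0,"az": 0.3,"jaw": -0.2}
    - {"x": -0.2,"y": -0.53,"z": 0,"ax": 0,"ay": 0,"az": 0.4,"jaw": -0.2}
    - {"x": -0.24,"y": -0.63,"z": 0,"ax": 0,"ay": 0,"az": 0.5,"jaw": -0.2}
    - {"x": -0.257,"y": -0.688,"z": 0,"ax": 0,"ay": 0,"az": 0.595,"jaw": -0.2}
    - {"x": -0.257,"y": -0.688,"z": 0,"ax": 0,"ay": 0,"az": 0.595,"jaw": -0.2}
    - {"x": -0.257,"y": -0.688,"z": 0,"ax": 0,"ay": 0,"az": 0.595,"jaw": -0.2}
    - {"x": -0.257,"y": -0.688,"z": 0,"ax": 0,"ay": 0,"az": 0.595,"jaw": -0.2}
    - {"x": -0.257,"y": -0.688,"z": 0,"ax": 0,"ay": 0,"az": 0.595,"jaw": -0.2}

```text
time: 14.15
tool_pos: [499.6, 90.3, 56.6]
tcp_rot: [-3.142, 0.0, 2.27]
contact_force: [-0.1, -0.0, -1.7]
grip_width: 49.9
finger_force: 30.0
```

Request:
send_rows:
  rows:
    - {"x": -0.1,"y": -0.07,"z": 0,"ax": 0,"ay": 0,"az": 0.07,"jaw": -0.2}
    - {"x": -0.25,"y": -0.16,"z": 0,"ax": 0,"ay": 0,"az": 0.16,"jaw": -0.2}
    - {"x": -0.4,"y": -0.26,"z": 0,"ax": 0,"ay": 0,"az": 0.26,"jaw": -0.2}
    - {"x": -0.55,"y": -0.36,"z": 0,"ax": 0,"ay": 0,"az": 0.36,"jaw": -0.2}
    - {"x": -0.68,"y": -0.45,"z": 0,"ax": 0,"ay": 0,"az": 0.45,"jaw": -0.2}
    - {"x": -0.763,"y": -0.5,"z": 0,"ax": 0,"ay": 0,"az": 0.498,"jaw": -0.2}
    - {"x": -0.763,"y": -0.5,"z": 0,"ax": 0,"ay": 0,"az": 0.498,"jaw": -0.2}
    - {"x": -0.763,"y": -0.5,"z": 0,"ax": 0,"ay": 0,"az": 0.498,"jaw": -0.2}
    - {"x": -0.763,"y": -0.5,"z": 0,"ax": 0,"ay": 0,"az": 0.498,"jaw": -0.2}
    - {"x": -0.763,"y": -0.5,"z": 0,"ax": 0,"ay": 0,"az": 0.498,"jaw": -0.2}

```text
time: 15.4
tool_pos: [521.0, -90.6, 56.7]
tcp_rot: [-3.142, -0.0, 1.748]
contact_force: [0.8, -0.9, -0.3]
grip_width: 49.5
finger_force: 30.0
```

Run:
```python
from plan import *
np.set_printoptions(precision=1,suppress=True,linewidth=200)
o=bot.get_obs();print(now()[0],np.degrees(o["tcp_rot"]),o["grip_width"],o["finger_force"],o["joint_positions"])
p,d=bot.capture("scene");W=world("scene",d);J=JR.inv().apply((W-JT).reshape(-1,3)).reshape(W.shape)
m=(J[...,0]>-60)&(J[...,0]<40)&(J[...,1]>-130)&(J[...,1]<80)&(J[...,2]>72)&(J[...,2]<126);q=J[m]
print("cleat jig x",np.percentile(q[:,0],[1,99]),"y",np.percentile(q[:,1],[1,99]),"z",np.percentile(q[:,2],[1,99]))
f=(J[...,0]>45)&(J[...,0]<85)&(J[...,1]>-150)&(J[...,1]<150)&(J[...,2]>44)&(J[...,2]<54);q=J[f];print("fence top x",np.percentile(q[:,0],[1,99]),"z",q[:,2].mean(),"near edge y+-",[np.percentile(q[(q[:,1]*s>60)][:,0],[2,98]) for s in(1,-1)])
chain(pose((*jig(-10,-25,0)[:2],-3),100.14))
cv2.imwrite("pics/p.png",cv2.resize(p[170:320,180:400,::-1],None,fx=3.6,fy=3.6,interpolation=cv2.INTER_CUBIC))
```

```text
[521.  -90.6  56.7] [-180.    -0.   100.2] 49.50152011927019 30.00184522010386 [-0.3  0.5  1.7  0.   0.9 -0.5]
cleat jig x [-38.5  14.8] y [-98.2  51.1] z [ 80.2 124. ]
fence top x [47.8 80.5] z 48.07129656543056 near edge y+- [array([48.4, 79.2]), array([48.2, 79.8])]
xyz [-0.   0.   0.3] axyz [0. 0. 0.]
```

View pics/p.png

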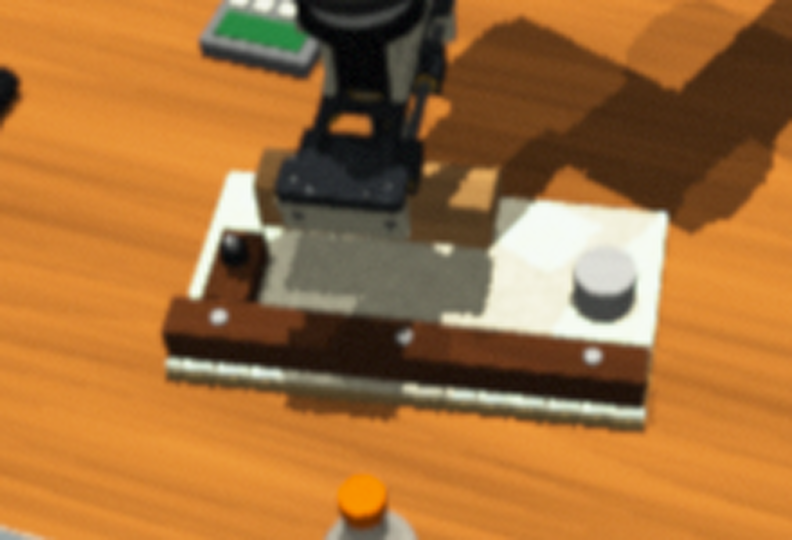

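The cleat hangs over the bed, bevel toward the robot. Its right end is about 9 mm from the stop and its square side about 35 mm from the fence, so I'm lowering it and nearing the stop.

Request:
send_rows:
  rows:
    - {"x": 0,"y": 0,"z": 0.06,"ax": 0,"ay": 0,"az": 0,"jaw": -0.2}
    - {"x": 0,"y": 0,"z": 0.12,"ax": 0,"ay": 0,"az": 0,"jaw": -0.2}
    - {"x": 0,"y": 0,"z": 0.18,"ax": 0,"ay": 0,"az": 0,"jaw": -0.2}
    - {"x": 0,"y": 0,"z": 0.24,"ax": 0,"ay": 0,"az": 0,"jaw": -0.2}
    - {"x": 0,"y": 0,"z": 0.28,"ax": 0,"ay": 0,"az": 0,"jaw": -0.2}
    - {"x": 0,"y": 0,"z": 0.3,"ax": 0,"ay": 0,"az": 0,"jaw": -0.2}
    - {"x": -0.01,"y": 0,"z": 0.305,"ax": 0,"ay": 0,"az": 0,"jaw": -0.2}
    - {"x": -0.02,"y": 0,"z": 0.305,"ax": 0,"ay": 0,"az": 0,"jaw": -0.2}
    - {"x": -0.03,"y": 0,"z": 0.305,"ax": 0,"ay": 0,"az": 0,"jaw": -0.2}
    - {"x": -0.03,"y": 0,"z": 0.305,"ax": 0,"ay": 0,"az": 0,"jaw": -0.2}

```text
time: 16.7
tool_pos: [522.2, -96.6, -3.9]
tcp_rot: [3.141, -0.001, 1.747]
contact_force: [-0.3, 4.8, -0.2]
grip_width: 49.7
finger_force: 30.0
```

Request:
send_rows:
  rows:
    - {"x": -0.002,"y": 0,"z": 0,"ax": 0,"ay": 0,"az": 0,"jaw": -0.2}
    - {"x": -0.004,"y": 0,"z": 0,"ax": 0,"ay": 0,"az": 0,"jaw": -0.2}
    - {"x": -0.006,"y": 0,"z": 0,"ax": 0,"ay": 0,"az": 0,"jaw": -0.2}
    - {"x": -0.008,"y": 0,"z": 0,"ax": 0,"ay": 0,"az": 0,"jaw": -0.2}
    - {"x": -0.01,"y": 0,"z": 0,"ax": 0,"ay": 0,"az": 0,"jaw": -0.2}
    - {"x": -0.01,"y": 0,"z": 0,"ax": 0,"ay": 0,"az": 0,"jaw": -0.2}
    - {"x": -0.01,"y": 0,"z": 0,"ax": 0,"ay": 0,"az": 0,"jaw": -0.2}
    - {"x": -0.01,"y": 0,"z": 0,"ax": 0,"ay": 0,"az": 0,"jaw": -0.2}
    - {"x": -0.01,"y": 0,"z": 0,"ax": 0,"ay": 0,"az": 0,"jaw": -0.2}
    - {"x": -0.01,"y": 0,"z": 0,"ax": 0,"ay": 0,"az": 0,"jaw": -0.2}

```text
time: 17.95
tool_pos: [522.0, -96.7, -4.0]
tcp_rot: [-3.141, -0.003, 1.748]
contact_force: [-0.2, 13.4, 3.1]
grip_width: 49.7
finger_force: 30.0
```

Contact with the stop is made at about 13 N. I'll relax the push, release the cleat and lift clear.

Request:
send_rows:
  rows:
    - {"x": 0.006,"y": 0,"z": 0.002,"ax": 0,"ay": 0,"az": 0,"jaw": -0.2}
    - {"x": 0.008,"y": 0,"z": 0.002,"ax": 0,"ay": 0,"az": 0,"jaw": 0.4}
    - {"x": 0.008,"y": 0,"z": 0.002,"ax": 0,"ay": 0,"az": 0,"jaw": 0.4}
    - {"x": 0.008,"y": 0,"z": 0.002,"ax": 0,"ay": 0,"az": 0,"jaw": 0.4}
    - {"x": 0.008,"y": 0,"z": -0.05,"ax": 0,"ay": 0,"az": 0,"jaw": 0.4}
    - {"x": 0.008,"y": 0,"z": -0.15,"ax": 0,"ay": 0,"az": 0,"jaw": 0.4}
    - {"x": 0.008,"y": 0,"z": -0.3,"ax": 0,"ay": 0,"az": 0,"jaw": 0.4}
    - {"x": 0.008,"y": 0,"z": -0.45,"ax": 0,"ay": 0,"az": 0,"jaw": 0.4}
    - {"x": 0.008,"y": 0,"z": -0.45,"ax": 0,"ay": 0,"az": 0,"jaw": 0.4}
    - {"x": 0.008,"y": 0,"z": -0.45,"ax": 0,"ay": 0,"az": 0,"jaw": 0.4}

```text
time: 19.2
tool_pos: [521.8, -97.6, 85.5]
tcp_rot: [-3.141, -0.0, 1.747]
contact_force: [0.4, -0.3, -0.0]
grip_width: 63.9
finger_force: 0.0
```

Run:
```python
from plan import *
np.set_printoptions(precision=3,suppress=True,linewidth=200)
o=bot.get_obs();print(now()[0],o["grip_width"],o["contact_force"])
p,d=bot.capture("scene");W=world("scene",d);J=JR.inv().apply((W-JT).reshape(-1,3)).reshape(W.shape)
m=(J[...,0]>-60)&(J[...,0]<40)&(J[...,1]>-104)&(J[...,1]<80)&(J[...,2]>25)&(J[...,2]<66);q=J[m]
print("cleat jig x",np.percentile(q[:,0],[1,99]),"y",np.percentile(q[:,1],[1,99]),"z",np.percentile(q[:,2],[1,99]))
a=jig(-62,-32,0)[:2];z=now()[0][2]
chain(pose((*a,z),55),pose((*a,z),10.14),pose((*a,-9),10.14),pose((*jig(-14,-32,0)[:2],-9),10.14))
```

```text
[521.802 -97.615  85.513] 63.871812463859214 [ 0.416 -0.309 -0.013]
cleat jig x [-35.582  14.752] y [-102.443   44.86 ] z [25.912 61.577]
xyz [-0.004 -0.255  0.   ] axyz [-0.001 -0.     0.752]
xyz [0. 0. 0.] axyz [-0.    -0.     0.748]
xyz [ 0.   -0.    0.47] axyz [0. 0. 0.]
xyz [ 0.24 -0.   -0.  ] axyz [0. 0. 0.]
```

Request:
send_rows:
  rows:
    - {"x": 0,"y": -0.1,"z": 0,"ax": 0,"ay": 0,"az": 0.15,"jaw": 0.4}
    - {"x": 0,"y": -0.2,"z": 0,"ax": 0,"ay": 0,"az": 0.3,"jaw": 0.4}
    - {"x": 0,"y": -0.255,"z": 0,"ax": 0,"ay": 0,"az": 0.45,"jaw": 0.4}
    - {"x": 0,"y": -0.255,"z": 0,"ax": 0,"ay": 0,"az": 0.6,"jaw": 0.4}
    - {"x": 0,"y": -0.255,"z": 0,"ax": 0,"ay": 0,"az": 0.75,"jaw": 0.4}
    - {"x": 0,"y": -0.255,"z": 0,"ax": 0,"ay": 0,"az": 0.9,"jaw": 0.4}
    - {"x": 0,"y": -0.255,"z": 0,"ax": 0,"ay": 0,"az": 1.0,"jaw": 0.4}
    - {"x": 0,"y": -0.255,"z": 0,"ax": 0,"ay": 0,"az": 1.0,"jaw": 0.4}
    - {"x": 0,"y": -0.255,"z": 0,"ax": 0,"ay": 0,"az": 1.0,"jaw": 0.4}
    - {"x": 0,"y": -0.255,"z": 0,"ax": 0,"ay": 0,"az": 1.0,"jaw": 0.4}

```text
time: 20.5
tool_pos: [471.8, -106.5, 85.5]
tcp_rot: [-3.141, 0.0, 0.701]
contact_force: [0.6, 0.2, -0.1]
grip_width: 64.5
finger_force: 0.0
```

Request:
send_rows:
  rows:
    - {"x": 0,"y": 0,"z": 0,"ax": 0,"ay": 0,"az": 0.15,"jaw": 0.4}
    - {"x": 0,"y": 0,"z": 0,"ax": 0,"ay": 0,"az": 0.3,"jaw": 0.4}
    - {"x": 0,"y": 0,"z": 0,"ax": 0,"ay": 0,"az": 0.45,"jaw": 0.4}
    - {"x": 0,"y": 0,"z": 0,"ax": 0,"ay": 0,"az": 0.5,"jaw": 0.4}
    - {"x": 0,"y": 0,"z": 0.1,"ax": 0,"ay": 0,"az": 0.5,"jaw": 0.4}
    - {"x": 0,"y": 0,"z": 0.2,"ax": 0,"ay": 0,"az": 0.5,"jaw": 0.4}
    - {"x": 0,"y": 0,"z": 0.3,"ax": 0,"ay": 0,"az": 0.5,"jaw": 0.4}
    - {"x": 0,"y": 0,"z": 0.38,"ax": 0,"ay": 0,"az": 0.5,"jaw": 0.4}
    - {"x": 0,"y": 0,"z": 0.38,"ax": 0,"ay": 0,"az": 0.5,"jaw": 0.4}
    - {"x": 0,"y": 0,"z": 0.38,"ax": 0,"ay": 0,"az": 0.5,"jaw": 0.4}

```text
time: 21.75
tool_pos: [472.3, -106.7, 10.2]
tcp_rot: [3.141, -0.001, 0.177]
contact_force: [-0.1, 0.4, -0.3]
grip_width: 64.3
finger_force: 0.0
```

Run:
```python
from plan import *
np.set_printoptions(precision=3,suppress=True,linewidth=200)
P,R=now();print(P,np.degrees(R.as_euler("xyz")),"in jig",JR.inv().apply(P-JT))
chain(pose((*jig(-62,-32,0)[:2],-9),10.14),pose((*jig(-14,-32,0)[:2],-9),10.14))
```

```text
[ 472.335 -106.737   10.213] [179.974  -0.035  10.118] in jig [-61.113 -31.774  10.213]
xyz [-0.004  0.001  0.096] axyz [ 0.    -0.001 -0.   ]
xyz [ 0.24 -0.   -0.  ] axyz [0. 0. 0.]
```

Request:
send_rows:
  rows:
    - {"x": 0,"y": 0,"z": 0.04,"ax": 0,"ay": 0,"az": 0,"jaw": 0.4}
    - {"x": 0,"y": 0,"z": 0.08,"ax": 0,"ay": 0,"az": 0,"jaw": 0.4}
    - {"x": 0,"y": 0,"z": 0.095,"ax": 0,"ay": 0,"az": 0,"jaw": 0.4}
    - {"x": 0.04,"y": 0,"z": 0.095,"ax": 0,"ay": 0,"az": 0,"jaw": 0.4}
    - {"x": 0.08,"y": 0,"z": 0.095,"ax": 0,"ay": 0,"az": 0,"jaw": 0.4}
    - {"x": 0.11,"y": 0,"z": 0.095,"ax": 0,"ay": 0,"az": 0,"jaw": 0.4}
    - {"x": 0.14,"y": 0,"z": 0.095,"ax": 0,"ay": 0,"az": 0,"jaw": 0.4}
    - {"x": 0.17,"y": 0,"z": 0.095,"ax": 0,"ay": 0,"az": 0,"jaw": 0.4}
    - {"x": 0.2,"y": 0,"z": 0.095,"ax": 0,"ay": 0,"az": 0,"jaw": 0.4}
    - {"x": 0.22,"y": 0,"z": 0.095,"ax": 0,"ay": 0,"az": 0,"jaw": 0.4}

```text
time: 23.0
tool_pos: [515.6, -98.8, -9.3]
tcp_rot: [3.141, -0.0, 0.176]
contact_force: [-0.3, -0.9, 0.6]
grip_width: 64.2
finger_force: 0.4
```

Request:
send_rows:
  rows:
    - {"x": 0.005,"y": 0,"z": 0,"ax": 0,"ay": 0,"az": 0,"jaw": 0.4}
    - {"x": 0.01,"y": 0,"z": 0,"ax": 0,"ay": 0,"az": 0,"jaw": 0.4}
    - {"x": 0.015,"y": 0,"z": 0,"ax": 0,"ay": 0,"az": 0,"jaw": 0.4}
    - {"x": 0.02,"y": 0,"z": 0,"ax": 0,"ay": 0,"az": 0,"jaw": 0.4}
    - {"x": 0.025,"y": 0,"z": 0,"ax": 0,"ay": 0,"az": 0,"jaw": 0.4}
    - {"x": 0.025,"y": 0,"z": 0,"ax": 0,"ay": 0,"az": 0,"jaw": 0.4}
    - {"x": 0.025,"y": 0,"z": 0,"ax": 0,"ay": 0,"az": 0,"jaw": 0.4}
    - {"x": 0.025,"y": 0,"z": 0,"ax": 0,"ay": 0,"az": 0,"jaw": 0.4}
    - {"x": 0.025,"y": 0,"z": 0,"ax": 0,"ay": 0,"az": 0,"jaw": 0.4}
    - {"x": 0.025,"y": 0,"z": 0,"ax": 0,"ay": 0,"az": 0,"jaw": 0.4}

```text
time: 24.25
tool_pos: [520.2, -98.0, -9.3]
tcp_rot: [3.141, -0.0, 0.176]
contact_force: [0.8, 0.4, 0.3]
grip_width: 64.3
finger_force: 0.0
```

Request:
send_rows:
  rows:
    - {"x": 0.003,"y": 0,"z": 0,"ax": 0,"ay": 0,"az": 0,"jaw": 0.4}
    - {"x": 0.006,"y": 0,"z": 0,"ax": 0,"ay": 0,"az": 0,"jaw": 0.4}
    - {"x": 0.009,"y": 0,"z": 0,"ax": 0,"ay": 0,"az": 0,"jaw": 0.4}
    - {"x": 0.012,"y": 0,"z": 0,"ax": 0,"ay": 0,"az": 0,"jaw": 0.4}
    - {"x": 0.015,"y": 0,"z": 0,"ax": 0,"ay": 0,"az": 0,"jaw": 0.4}
    - {"x": 0.015,"y": 0,"z": 0,"ax": 0,"ay": 0,"az": 0,"jaw": 0.4}
    - {"x": 0.015,"y": 0,"z": 0,"ax": 0,"ay": 0,"az": 0,"jaw": 0.4}
    - {"x": 0.015,"y": 0,"z": 0,"ax": 0,"ay": 0,"az": 0,"jaw": 0.4}
    - {"x": 0.015,"y": 0,"z": 0,"ax": 0,"ay": 0,"az": 0,"jaw": 0.4}
    - {"x": 0.015,"y": 0,"z": 0,"ax": 0,"ay": 0,"az": 0,"jaw": 0.4}

```text
time: 25.5
tool_pos: [522.4, -97.6, -9.3]
tcp_rot: [-3.142, 0.001, 0.177]
contact_force: [-4.2, -2.3, 3.0]
grip_width: 64.8
finger_force: 2.5
```

Run:
```python
from plan import *
np.set_printoptions(precision=2,suppress=True,linewidth=200)
P,R=now();o=bot.get_obs();print("in jig",JR.inv().apply(P-JT),JR.inv().apply(o["contact_force"]))
p,d=bot.capture("scene");W=world("scene",d);J=JR.inv().apply((W-JT).reshape(-1,3)).reshape(W.shape)
m=(J[...,0]>-10)&(J[...,0]<60)&(J[...,1]>-130)&(J[...,1]<80)&(J[...,2]>52)&(J[...,2]<63);q=J[m]
print("cleat top x",np.percentile(q[:,0],[1,99]),"y",np.percentile(q[:,1],[1,99]))
cv2.imwrite("pics/f.png",cv2.resize(p[195:295,215:375,::-1],None,fx=5,fy=5,interpolation=cv2.INTER_CUBIC))
```

```text
in jig [-10.18 -31.61  -9.32] [-4.54 -1.57  3.02]
cleat top x [-3.15 50.44] y [-123.9    43.77]
```

View pics/f.png

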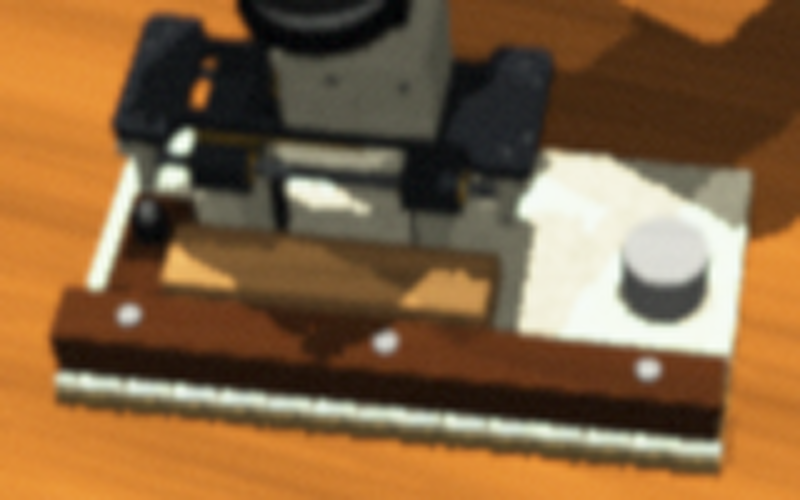

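The cleat lies flat along the fence with about 4.5 N of contact force. Its left end is at jig y≈43.8 against an ideal 42.5, so I'll nudge that end to seat it on the stop.

Run:
```python
from plan import *
np.set_printoptions(precision=3,suppress=True,linewidth=200)
y=10.14
chain(pose((*jig(-22,-32,0)[:2],-9),y),pose((*jig(-22,-32,0)[:2],65),y),pose((*jig(25,74,0)[:2],65),y),pose((*jig(25,74,0)[:2],-7),y),pose((*jig(25,64,0)[:2],-7),y))
```

```text
xyz [-0.059  0.002 -0.002] axyz [-0.     0.001 -0.   ]
xyz [ 0.    0.   -0.37] axyz [0. 0. 0.]
xyz [ 0.235 -0.53  -0.   ] axyz [0. 0. 0.]
xyz [ 0.   -0.    0.36] axyz [0. 0. 0.]
xyz [-0.    0.05  0.  ] axyz [0. 0. 0.]
```

Request:
send_rows:
  rows:
    - {"x": -0.03,"y": 0,"z": 0,"ax": 0,"ay": 0,"az": 0,"jaw": 0.4}
    - {"x": -0.06,"y": 0,"z": 0,"ax": 0,"ay": 0,"az": 0,"jaw": 0.4}
    - {"x": -0.06,"y": 0,"z": -0.15,"ax": 0,"ay": 0,"az": 0,"jaw": 0.4}
    - {"x": -0.06,"y": 0,"z": -0.3,"ax": 0,"ay": 0,"az": 0,"jaw": -1}
    - {"x": -0.06,"y": 0,"z": -0.37,"ax": 0,"ay": 0,"az": 0,"jaw": -1}
    - {"x": 0,"y": -0.13,"z": -0.37,"ax": 0,"ay": 0,"az": 0,"jaw": -1}
    - {"x": 0.08,"y": -0.32,"z": -0.37,"ax": 0,"ay": 0,"az": 0,"jaw": -1}
    - {"x": 0.176,"y": -0.53,"z": -0.37,"ax": 0,"ay": 0,"az": 0,"jaw": -1}
    - {"x": 0.176,"y": -0.53,"z": -0.37,"ax": 0,"ay": 0,"az": 0,"jaw": -1}
    - {"x": 0.176,"y": -0.53,"z": -0.37,"ax": 0,"ay": 0,"az": 0,"jaw": -1}

```text
time: 26.8
tool_pos: [538.7, 12.8, 64.2]
tcp_rot: [3.142, 0.001, 0.177]
contact_force: [-0.9, 0.2, 0.5]
grip_width: 1.6
finger_force: 0.0
```

Request:
send_rows:
  rows:
    - {"x": 0,"y": 0,"z": 0,"ax": 0,"ay": 0,"az": 0,"jaw": -1}
    - {"x": 0,"y": 0,"z": 0.1,"ax": 0,"ay": 0,"az": 0,"jaw": -1}
    - {"x": 0,"y": 0,"z": 0.2,"ax": 0,"ay": 0,"az": 0,"jaw": -1}
    - {"x": 0,"y": 0,"z": 0.3,"ax": 0,"ay": 0,"az": 0,"jaw": -1}
    - {"x": 0,"y": 0,"z": 0.36,"ax": 0,"ay": 0,"az": 0,"jaw": -1}
    - {"x": 0,"y": 0.02,"z": 0.36,"ax": 0,"ay": 0,"az": 0,"jaw": -1}
    - {"x": 0,"y": 0.04,"z": 0.36,"ax": 0,"ay": 0,"az": 0,"jaw": -1}
    - {"x": 0,"y": 0.05,"z": 0.36,"ax": 0,"ay": 0,"az": 0,"jaw": -1}
    - {"x": 0,"y": 0.05,"z": 0.36,"ax": 0,"ay": 0,"az": 0,"jaw": -1}
    - {"x": 0,"y": 0.05,"z": 0.36,"ax": 0,"ay": 0,"az": 0,"jaw": -1}

```text
time: 28.05
tool_pos: [541.1, 3.3, -7.1]
tcp_rot: [3.141, -0.0, 0.176]
contact_force: [-1.1, -0.6, -0.2]
grip_width: 0.6
finger_force: 0.0
```

Request:
send_rows:
  rows:
    - {"x": 0,"y": 0.003,"z": 0,"ax": 0,"ay": 0,"az": 0,"jaw": -1}
    - {"x": 0,"y": 0.006,"z": 0,"ax": 0,"ay": 0,"az": 0,"jaw": -1}
    - {"x": 0,"y": 0.009,"z": 0,"ax": 0,"ay": 0,"az": 0,"jaw": -1}
    - {"x": 0,"y": 0.012,"z": 0,"ax": 0,"ay": 0,"az": 0,"jaw": -1}
    - {"x": 0,"y": 0.012,"z": 0,"ax": 0,"ay": 0,"az": 0,"jaw": -1}
    - {"x": 0,"y": 0.012,"z": 0,"ax": 0,"ay": 0,"az": 0,"jaw": -1}
    - {"x": 0,"y": 0.012,"z": 0,"ax": 0,"ay": 0,"az": 0,"jaw": -1}
    - {"x": 0,"y": 0.012,"z": 0,"ax": 0,"ay": 0,"az": 0,"jaw": -1}
    - {"x": 0,"y": 0.012,"z": 0,"ax": 0,"ay": 0,"az": 0,"jaw": -1}
    - {"x": 0,"y": 0.012,"z": 0,"ax": 0,"ay": 0,"az": 0,"jaw": -1}

```text
time: 29.3
tool_pos: [541.4, 0.8, -7.3]
tcp_rot: [3.141, -0.0, 0.176]
contact_force: [0.6, -0.6, 0.1]
grip_width: 0.4
finger_force: 0.0
```

Request:
send_rows:
  rows:
    - {"x": 0,"y": 0.003,"z": 0,"ax": 0,"ay": 0,"az": 0,"jaw": -1}
    - {"x": 0,"y": 0.006,"z": 0,"ax": 0,"ay": 0,"az": 0,"jaw": -1}
    - {"x": 0,"y": 0.009,"z": 0,"ax": 0,"ay": 0,"az": 0,"jaw": -1}
    - {"x": 0,"y": 0.009,"z": 0,"ax": 0,"ay": 0,"az": 0,"jaw": -1}
    - {"x": 0,"y": 0.009,"z": 0,"ax": 0,"ay": 0,"az": 0,"jaw": -1}
    - {"x": 0,"y": 0.009,"z": 0,"ax": 0,"ay": 0,"az": 0,"jaw": -1}
    - {"x": 0,"y": 0.009,"z": 0,"ax": 0,"ay": 0,"az": 0,"jaw": -1}
    - {"x": 0,"y": 0.009,"z": 0,"ax": 0,"ay": 0,"az": 0,"jaw": -1}
    - {"x": 0,"y": 0.009,"z": 0,"ax": 0,"ay": 0,"az": 0,"jaw": -1}
    - {"x": 0,"y": 0.009,"z": 0,"ax": 0,"ay": 0,"az": 0,"jaw": -1}

```text
time: 30.55
tool_pos: [541.3, -0.0, -7.4]
tcp_rot: [-3.14, 0.001, 0.176]
contact_force: [-1.1, 4.2, 1.6]
grip_width: 0.4
finger_force: 2.7
```

The cleat is seated on the stop at about 4 N. Now I back off, rise, and tilt the tool for the diagonal push.

Run:
```python
from plan import *
np.set_printoptions(precision=3,suppress=True,linewidth=200)
y=10.14
print(bot.get_obs()["joint_positions"])
P,R=now();j=JR.inv().apply(P-JT);print(j)
chain(pose((*jig(j[0],75,0)[:2],P[2]),y),pose((*jig(j[0],75,0)[:2],80),y),pose(jig(-10,-32.5,85),y),pose(jig(-10,-32.5,85),y,45),pose(jig(-10,-32.5,68),y,45))
```

```text
[-0.142  0.611  1.711  0.001  0.821  1.251]
[25.574 61.137 -7.36 ]
xyz [-0.    -0.069  0.   ] axyz [-0.001  0.001 -0.001]
xyz [ 0.     0.    -0.437] axyz [0. 0. 0.]
xyz [-0.178  0.538 -0.025] axyz [0. 0. 0.]
xyz [0. 0. 0.] axyz [0.   0.75 0.  ]
xyz [-0.06 -0.    0.06] axyz [0. 0. 0.]
```

Request:
send_rows:
  rows:
    - {"x": 0,"y": -0.035,"z": 0,"ax": 0,"ay": 0,"az": 0,"jaw": -1}
    - {"x": 0,"y": -0.07,"z": 0,"ax": 0,"ay": 0,"az": 0,"jaw": -1}
    - {"x": 0,"y": -0.07,"z": -0.15,"ax": 0,"ay": 0,"az": 0,"jaw": -1}
    - {"x": 0,"y": -0.07,"z": -0.3,"ax": 0,"ay": 0,"az": 0,"jaw": -1}
    - {"x": 0,"y": -0.07,"z": -0.46,"ax": 0,"ay": 0,"az": 0,"jaw": -1}
    - {"x": 0,"y": -0.07,"z": -0.46,"ax": 0,"ay": 0,"az": 0,"jaw": -1}
    - {"x": -0.06,"y": 0.1,"z": -0.46,"ax": 0,"ay": 0,"az": 0,"jaw": -1}
    - {"x": -0.12,"y": 0.3,"z": -0.46,"ax": 0,"ay": 0,"az": 0,"jaw": -1}
    - {"x": -0.178,"y": 0.469,"z": -0.46,"ax": 0,"ay": 0,"az": 0,"jaw": -1}
    - {"x": -0.178,"y": 0.469,"z": -0.46,"ax": 0,"ay": 0,"az": 0,"jaw": -1}

```text
time: 31.8
tool_pos: [522.2, -101.3, 83.5]
tcp_rot: [-3.141, 0.002, 0.173]
contact_force: [0.7, -0.7, 0.4]
grip_width: 0.6
finger_force: 0.0
```

Request:
send_rows:
  rows:
    - {"x": 0,"y": 0,"z": 0,"ax": 0,"ay": 0.15,"az": 0,"jaw": -1}
    - {"x": 0,"y": 0,"z": 0,"ax": 0,"ay": 0.3,"az": 0,"jaw": -1}
    - {"x": 0,"y": 0,"z": 0,"ax": 0,"ay": 0.45,"az": 0,"jaw": -1}
    - {"x": 0,"y": 0,"z": 0,"ax": 0,"ay": 0.6,"az": 0,"jaw": -1}
    - {"x": 0,"y": 0,"z": 0,"ax": 0,"ay": 0.75,"az": 0,"jaw": -1}
    - {"x": 0,"y": 0,"z": 0,"ax": 0,"ay": 0.75,"az": 0,"jaw": -1}
    - {"x": 0,"y": 0,"z": 0,"ax": 0,"ay": 0.75,"az": 0,"jaw": -1}
    - {"x": 0,"y": 0,"z": 0,"ax": 0,"ay": 0.75,"az": 0,"jaw": -1}
    - {"x": 0,"y": 0,"z": 0,"ax": 0,"ay": 0.75,"az": 0,"jaw": -1}
    - {"x": 0,"y": 0,"z": 0,"ax": 0,"ay": 0.75,"az": 0,"jaw": -1}

```text
time: 33.05
tool_pos: [523.3, -98.7, 84.5]
tcp_rot: [-3.139, -0.784, 0.176]
contact_force: [0.1, -0.3, 0.4]
grip_width: 0.4
finger_force: 0.0
```

Run:
```python
from plan import *
np.set_printoptions(precision=2,suppress=True,linewidth=200)
P,R=now();print(bot.get_obs()["joint_positions"],"jig",JR.inv().apply(P-JT),"toolz jig",JR.inv().apply(R.apply([0,0,1])))
p,d=bot.capture("scene");W=world("scene",d);J=JR.inv().apply((W-JT).reshape(-1,3)).reshape(W.shape)
m=(J[...,0]>-110)&(J[...,0]<60)&(abs(J[...,1]+32)<40)&(J[...,2]>64)&(J[...,2]<200)
T=R.inv().apply(W[m]-P); s=(abs(T[:,0])<30)&(T[:,2]>-100);T=T[s]
for z in range(-100,10,6):
    r=T[(T[:,2]>=z)&(T[:,2]<z+6)]
    if len(r)>1: print(z,len(r),"tx",np.percentile(r[:,0],[5,95]),"ty",np.percentile(r[:,1],[5,95]))
k=(J[...,0]>-10)&(J[...,0]<60)&(J[...,1]>-95)&(J[...,1]<80)&(J[...,2]>52)&(J[...,2]<64);q=J[k]
print("cleat top x",np.percentile(q[:,0],[1,99]),"y max",np.percentile(q[:,1],99))
cv2.imwrite("pics/t.png",cv2.resize(p[165:295,215:375,::-1],None,fx=4.5,fy=4.5,interpolation=cv2.INTER_CUBIC))
```

```text
[-0.72  0.36  2.33  1.73  0.59 -0.91] jig [ -9.57 -32.86  84.54] toolz jig [ 0.71  0.   -0.71]
-100 60 tx [-4.68 13.61] ty [-28.24  21.32]
-94 50 tx [-2.43 12.4 ] ty [-21.27  14.56]
-88 46 tx [-8.42 12.92] ty [-21.32  13.78]
-82 45 tx [ 2.93 12.2 ] ty [-20.56  14.36]
-76 48 tx [ 0.2  11.77] ty [-20.15  13.7 ]
-70 42 tx [ 5.   11.28] ty [-20.05  12.58]
-64 42 tx [ 4.12 12.32] ty [-18.8   13.51]
-58 44 tx [-1.94 13.4 ] ty [-19.2   11.39]
-52 38 tx [ 2.04 11.93] ty [-17.67  12.36]
-46 28 tx [-6.89 12.03] ty [-13.94   7.66]
-40 11 tx [ 0.16 12.32] ty [-7.06  4.32]
cleat top x [11.77 50.59] y max 44.133942585778826
```

View pics/t.png

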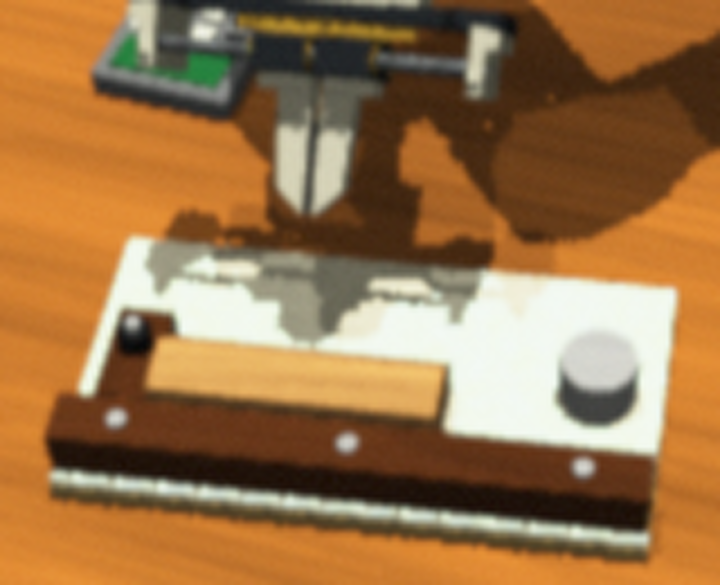

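The tilted tool works, and the 34 mm shortfall lies along the tool axis. The cleat is flush along the fence with its end at the stop; the closed fingertip is at about (310,213) in the crop, aimed at the middle of the bevel. Next I approach along the tool axis.

Request:
send_rows:
  rows:
    - {"x": -0.03,"y": 0,"z": 0.05,"ax": 0,"ay": 0,"az": 0,"jaw": -1}
    - {"x": -0.065,"y": 0,"z": 0.1,"ax": 0,"ay": 0,"az": 0,"jaw": -1}
    - {"x": -0.065,"y": 0,"z": 0.15,"ax": 0,"ay": 0,"az": 0,"jaw": -1}
    - {"x": -0.065,"y": 0,"z": 0.2,"ax": 0,"ay": 0,"az": 0,"jaw": -1}
    - {"x": -0.065,"y": 0,"z": 0.24,"ax": 0,"ay": 0,"az": 0,"jaw": -1}
    - {"x": -0.065,"y": 0,"z": 0.28,"ax": 0,"ay": 0,"az": 0,"jaw": -1}
    - {"x": -0.065,"y": 0,"z": 0.3,"ax": 0,"ay": 0,"az": 0,"jaw": -1}
    - {"x": -0.065,"y": 0,"z": 0.31,"ax": 0,"ay": 0,"az": 0,"jaw": -1}
    - {"x": -0.065,"y": 0,"z": 0.32,"ax": 0,"ay": 0,"az": 0,"jaw": -1}
    - {"x": -0.065,"y": 0,"z": 0.32,"ax": 0,"ay": 0,"az": 0,"jaw": -1}

```text
time: 34.35
tool_pos: [558.6, -93.2, 30.3]
tcp_rot: [3.141, -0.785, 0.176]
contact_force: [0.2, -0.9, -0.0]
grip_width: 0.6
finger_force: 0.0
```

Request:
send_rows:
  rows:
    - {"x": 0,"y": 0,"z": 0.004,"ax": 0,"ay": 0,"az": 0,"jaw": -1}
    - {"x": 0,"y": 0,"z": 0.008,"ax": 0,"ay": 0,"az": 0,"jaw": -1}
    - {"x": 0,"y": 0,"z": 0.012,"ax": 0,"ay": 0,"az": 0,"jaw": -1}
    - {"x": 0,"y": 0,"z": 0.016,"ax": 0,"ay": 0,"az": 0,"jaw": -1}
    - {"x": 0,"y": 0,"z": 0.02,"ax": 0,"ay": 0,"az": 0,"jaw": -1}
    - {"x": 0,"y": 0,"z": 0.024,"ax": 0,"ay": 0,"az": 0,"jaw": -1}
    - {"x": 0,"y": 0,"z": 0.028,"ax": 0,"ay": 0,"az": 0,"jaw": -1}
    - {"x": 0,"y": 0,"z": 0.032,"ax": 0,"ay": 0,"az": 0,"jaw": -1}
    - {"x": 0,"y": 0,"z": 0.032,"ax": 0,"ay": 0,"az": 0,"jaw": -1}
    - {"x": 0,"y": 0,"z": 0.032,"ax": 0,"ay": 0,"az": 0,"jaw": -1}

```text
time: 35.6
tool_pos: [563.1, -92.4, 25.7]
tcp_rot: [3.141, -0.785, 0.176]
contact_force: [-0.0, 0.1, 0.1]
grip_width: 0.4
finger_force: 0.0
```

Run:
```python
from plan import *
np.set_printoptions(precision=2,suppress=True,linewidth=200)
P,R=now();o=bot.get_obs();print(o["time"],"tip jig",JR.inv().apply(P-34*R.apply([0,0,1])-JT),"F jig",JR.inv().apply(o["contact_force"]))
```

```text
35.6 tip jig [  6.69 -33.6   49.78] F jig [0.01 0.09 0.07]
```

Request:
send_rows:
  rows:
    - {"x": 0,"y": 0,"z": 0.004,"ax": 0,"ay": 0,"az": 0,"jaw": -1}
    - {"x": 0,"y": 0,"z": 0.008,"ax": 0,"ay": 0,"az": 0,"jaw": -1}
    - {"x": 0,"y": 0,"z": 0.012,"ax": 0,"ay": 0,"az": 0,"jaw": -1}
    - {"x": 0,"y": 0,"z": 0.016,"ax": 0,"ay": 0,"az": 0,"jaw": -1}
    - {"x": 0,"y": 0,"z": 0.018,"ax": 0,"ay": 0,"az": 0,"jaw": -1}
    - {"x": 0,"y": 0,"z": 0.02,"ax": 0,"ay": 0,"az": 0,"jaw": -1}
    - {"x": 0,"y": 0,"z": 0.02,"ax": 0,"ay": 0,"az": 0,"jaw": -1}
    - {"x": 0,"y": 0,"z": 0.02,"ax": 0,"ay": 0,"az": 0,"jaw": -1}
    - {"x": 0,"y": 0,"z": 0.02,"ax": 0,"ay": 0,"az": 0,"jaw": -1}
    - {"x": 0,"y": 0,"z": 0.02,"ax": 0,"ay": 0,"az": 0,"jaw": -1}

```text
time: 36.85
tool_pos: [565.1, -92.1, 23.9]
tcp_rot: [3.141, -0.786, 0.175]
contact_force: [-17.0, -2.9, 18.9]
grip_width: 0.8
finger_force: 12.8
```

Request:
send_rows:
  rows:
    - {"x": 0,"y": 0,"z": 0.002,"ax": 0,"ay": 0,"az": 0,"jaw": -1}
    - {"x": 0,"y": 0,"z": 0.003,"ax": 0,"ay": 0,"az": 0,"jaw": -1}
    - {"x": 0,"y": 0,"z": 0.003,"ax": 0,"ay": 0,"az": 0,"jaw": -1}
    - {"x": 0,"y": 0,"z": 0.003,"ax": 0,"ay": 0,"az": 0,"jaw": -1}
    - {"x": 0,"y": 0,"z": 0.003,"ax": 0,"ay": 0,"az": 0,"jaw": -1}
    - {"x": 0,"y": 0,"z": 0.003,"ax": 0,"ay": 0,"az": 0,"jaw": -1}
    - {"x": 0,"y": 0,"z": 0.003,"ax": 0,"ay": 0,"az": 0,"jaw": -1}
    - {"x": 0,"y": 0,"z": 0.003,"ax": 0,"ay": 0,"az": 0,"jaw": -1}
    - {"x": 0,"y": 0,"z": 0.003,"ax": 0,"ay": 0,"az": 0,"jaw": -1}
    - {"x": 0,"y": 0,"z": 0.003,"ax": 0,"ay": 0,"az": 0,"jaw": -1}

```text
time: 38.1
tool_pos: [565.2, -92.1, 23.8]
tcp_rot: [3.141, -0.786, 0.175]
contact_force: [-23.7, -4.7, 25.9]
grip_width: 0.5
finger_force: 17.9
```

Run:
```python
from plan import *
np.set_printoptions(precision=2,suppress=True,linewidth=200)
p,d=bot.capture("scene");o=bot.get_obs();print(o["time"],"F jig",JR.inv().apply(o["contact_force"]),o["moment"])
W=world("scene",d);J=JR.inv().apply((W-JT).reshape(-1,3)).reshape(W.shape)
k=(J[...,0]>10)&(J[...,0]<60)&(J[...,1]>-95)&(J[...,1]<80)&(J[...,2]>54)&(J[...,2]<63);q=J[k]
print("cleat top x99",[np.percentile(q[abs(q[:,1]-c)<25][:,0],98) for c in(-75,15)],"ymax",np.percentile(q[:,1],99),"z",np.median(q[:,2]))
cv2.imwrite("pics/z.png",cv2.resize(p[195:295,215:375,::-1],None,fx=5,fy=5,interpolation=cv2.INTER_CUBIC))
```

```text
38.15 F jig [-24.55  -0.5   25.92] [-0.08  0.18 -0.03]
cleat top x99 [np.float64(49.91138377819612), np.float64(48.68352821812454)] ymax 44.344738208924674 z 57.99450450908773
```

View pics/z.png

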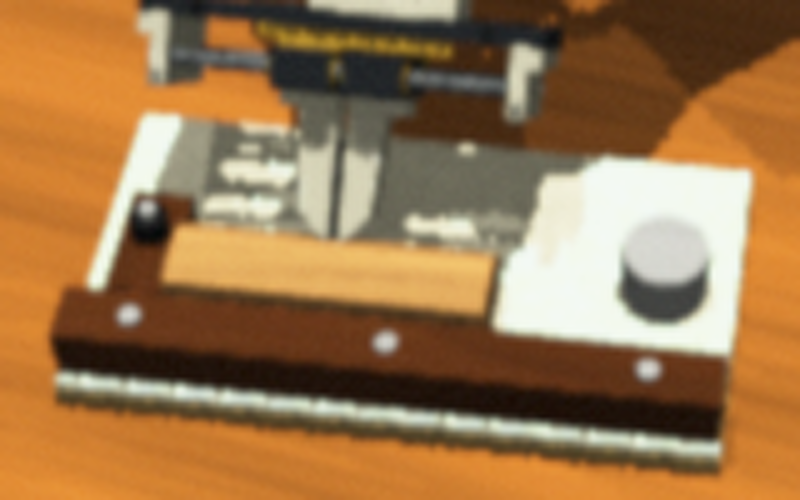

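The push is diagonal at about 36 N (24.5 N into the fence, 26 N down). The picture shows the cleat flat, flush along the fence and against the stop, with the tin and stop undisturbed. I'll ease it slightly for margin and check it holds steady.

Request:
send_rows:
  rows:
    - {"x": 0,"y": 0,"z": -0.0015,"ax": 0,"ay": 0,"az": 0,"jaw": -1}
    - {"x": 0,"y": 0,"z": -0.0015,"ax": 0,"ay": 0,"az": 0,"jaw": -1}
    - {"x": 0,"y": 0,"z": -0.0015,"ax": 0,"ay": 0,"az": 0,"jaw": -1}
    - {"x": 0,"y": 0,"z": -0.0015,"ax": 0,"ay": 0,"az": 0,"jaw": -1}
    - {"x": 0,"y": 0,"z": -0.0015,"ax": 0,"ay": 0,"az": 0,"jaw": -1}
    - {"x": 0,"y": 0,"z": -0.0015,"ax": 0,"ay": 0,"az": 0,"jaw": -1}
    - {"x": 0,"y": 0,"z": -0.0015,"ax": 0,"ay": 0,"az": 0,"jaw": -1}
    - {"x": 0,"y": 0,"z": -0.0015,"ax": 0,"ay": 0,"az": 0,"jaw": -1}
    - {"x": 0,"y": 0,"z": -0.0015,"ax": 0,"ay": 0,"az": 0,"jaw": -1}
    - {"x": 0,"y": 0,"z": -0.0015,"ax": 0,"ay": 0,"az": 0,"jaw": -1}

```text
time: 39.4
tool_pos: [565.1, -92.1, 23.8]
tcp_rot: [3.141, -0.786, 0.175]
contact_force: [-21.3, -3.1, 23.4]
grip_width: 0.5
finger_force: 15.3
```

The push is steady at about 32 N, so I'm handing in.

```bash
python3 -c "
from plant import bot
print(bot.close_job())"
```

```text
the job is handed in; nothing more can be done
None
```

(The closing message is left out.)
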